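# Release and draw the barrel of a steering lock through its access hole

### The job

Take the lock barrel out of the steering lock on the bench. Take the slim blue pin punch from its stand, reach down through the access hole in the top of the lock and feel for the hidden spring catch, press it gently just until the barrel springs forward, without leaning hard on the casting or on the catch's stop; then stand the punch upright in the stand again, draw the barrel straight out and lay it down, not drop it, in the free part of the steel parts tray. Leave everything else where it is.

Things in the scene. Friction and masses are not known exactly. Their poses are not given: they have to be found in the camera images.
- lock: grey cast steering lock, fixed, clamped on a stub of tube over a dark base plate (120 x 120 x 8 mm) on the bench. Origin on the bench under the plate's middle; x runs along the barrel from the key (-x, robot side) inwards, z up. Housing: level tube 44 mm across, x = -34 to 36 mm, axis y = 0, z = 58 mm, with a round boss 38 mm across on top. Nuts stand to z = 24 mm at x, y = +-47 mm
- hole_mouth (a point): centre of the mouth of the access hole in the boss's flat top, 107 mm above the bench (x = 13, y = 0 of the lock); axes parallel to the lock's. The hole is 9 mm across and straight down, its wall 5 mm thick; below lies a hidden chamber
- hole_foot (a point): lower end of the hole, 5 mm below the mouth; axes parallel to the lock's
- catch: hidden spring catch, a steel plate inside the lock. Origin on the barrel's axis below the hole; z up. Its round pad, 13 mm across, faces the hole 7 to 22 mm below the mouth, set differently in each lock: only feeling tells. Pressed about 5 mm (it starts to yield at 3 to 7 N, 5 to 10 N at the end) it frees the barrel and the push drops by 1 to 4 N; 1.5 mm farther is a rigid stop. It springs back
- bore_front (a point): centre of the bore in the housing's front face, on the barrel's axis; axes parallel to the lock's
- barrel: brass lock barrel with key, loose, 0.16 kg, held in the lock by the catch. Origin on its axis at the back of its dark flange (31 mm across, 7 mm thick); x from key to inner end. Body behind the flange 24 mm across, 62 mm long, 1.5 mm play. Held, the origin is 2 mm before the housing's face; freed, a spring slides it 12 to 18 mm out within a second; the rest must be drawn out along the lock's -x
- key_bow (a point): middle of the black key bow on the barrel, an upright plate 30 mm along the barrel's x, 10 mm thick (along y), 34 mm high, 28 mm before the barrel's origin
- barrel_end (a point): inner end of the barrel on its axis, 62 mm behind its origin
- pin_punch: slim punch with blue body, loose, 0.09 kg, upright in the stand, tip down. Origin on its axis under its collar, where it rests on the stand; z away from the tip. Below: pin 6 mm across, 58 mm long. Above: collar 20 mm across, 6 mm high, then a hexagonal body 13 mm across flats, z = 6 to 62 mm, two of its flats facing +x and -x; rounded top at 68 mm
- pin_punch_tip (a point): tip of the pin of the slim punch, 58 mm below its origin
- drift: thick dark drift punch that stands in another hole of the stand (pin 11 mm across, hexagonal body 16 mm across flats); it does not fit the access hole and stays where it is
- stand: wooden punch stand, fixed: block 56 (x) by 150 (y) by 62 mm high, three upright through holes 13 mm across on its middle line at y = -48, 0, 48 mm; the punches stand in the outer two, either way round, the middle one is empty. Origin under its centre on the bench
- tray: steel parts tray, fixed, 124 mm (x) by 220 mm (y) outside, walls 3 mm, rim 31 mm above the bench, flat floor 9 mm above it. Origin under its centre on the bench. A nut and a bearing lie near its +y end, beyond y = 35 mm; the rest of the floor is empty
- tray_floor (a point): centre of the tray's floor, on its surface; axes parallel to the tray's
- big_nut: big steel nut, 42 mm, lying in the tray near its +y end
- bearing: steel ball bearing, 52 mm, lying in the tray near its +y end
- plug: white spark plug, 90 mm long, lying on the bench near its front edge

How it is judged:
On the way, in this order (a step that is already met when the one before it is completed fails the run):
1. with the slim punch in the access hole, the catch is pressed and the barrel springs out by 9 mm or more (z of pin_punch_tip in the frame of hole_mouth below -0.006 m and horizontal distance between pin_punch_tip and hole_mouth below 0.006 m and x of barrel in the frame of bore_front below -0.011 m), for 0.05 s.
2. the barrel is drawn wholly out of the lock (x of barrel_end in the frame of bore_front below -0.003 m), for 0.1 s.
At the end, for the whole second after the job is handed in: the slim punch stands upright (within 0.15 rad) in a hole of the stand, its collar on the block's top; the barrel with its key lies at rest inside the tray, key bow and inner end both less than 28 mm above its floor; both released (z of pin_punch in the frame of stand between 0.057 and 0.068 m and x of pin_punch in the frame of stand between -0.012 and 0.012 m and y of pin_punch in the frame of stand between -0.06 and 0.06 m and angle between pin_punch's own z axis and vertical below 0.15 rad and x of key_bow in the frame of tray_floor between -0.059 and 0.059 m and y of key_bow in the frame of tray_floor between -0.107 and 0.107 m and z of each of key_bow, barrel_end in the frame of tray_floor below 0.028 m and x of barrel_end in the frame of tray_floor between -0.059 and 0.059 m and y of barrel_end in the frame of tray_floor between -0.107 and 0.107 m and linear speed of each of barrel, pin_punch below 0.02 m/s); the robot touches nothing.
It fails at once if the punch presses the catch with more than 15 N, or the lock's casting with more than 30 N (contact force between pin_punch and catch above 15 N or contact force between pin_punch and lock above 30 N).
It fails at once if the barrel is forced against the lock with more than 50 N (contact force between barrel and lock above 50 N).
It fails at once if the barrel is dropped or pressed on the tray with more than 40 N (contact force between barrel and tray above 40 N).
It fails at once if the drift, nut, bearing or loose spark plug is moved by more than 25 mm (distance of any of drift, big_nut, bearing, plug from where it was at the start of the episode above 0.025 m).
It also fails if it takes over 67 s, if anything falls off the work surface, if the arm or the gripper's body presses on something with over 40 N, if the wrist force passes 120 N, or if a joint passes its speed limit or range.

### The arm

A 7-joint arm with a two-finger parallel gripper is mounted at the origin on a cart in front of the work surface, level with it; the furniture and walls round the work are solid. World frame = base frame: x ahead of the robot, y to its left, z up, the work surface at z = 0. Lengths are in m, angles in rad, forces in N, time in s.
With the tool pointing down it reaches from about 0.35 to 0.9 m from the base axis. Payload 8.1 kg.
Tool frame: the origin (TCP) lies on the centre line of the jaws, within the pads' length; the fingertips stand 14 mm ahead of it and the grasp point (between the pads) lies 5 mm behind it; z points along the fingers, y is the direction in which the jaws open and shut (so a half turn about z gives the same grasp; the last joint's range is limited). The gripper opens to 92 mm and grips with 3 to 60 N. Pads are 19 mm wide; open, the fingers measure 130 mm over their backs; the gripper's body (75 mm by 190 mm) begins 47 mm behind the grasp point.
Start: joints at [1.113, 0.434, 0.025, 1.573, -0.012, 1.134, -0.075], TCP at [0.217, -0.586, 0.241] pointing down, gripper open.
Joint ranges: [-2.62, 2.62], [-0.44, 2.09], [-1.27, 1.32], [0.08, 2.57], [-1.32, 4.46], [0.12, 2], [-2.74, 2.74]. Speed limits (rad/s): [2.22, 2.22, 3.01, 3.01, 3.14, 3.14, 3.14].

### API

Orientations are given as a rotation vector (axis times angle).
In Python, from cell import observe, eyes, arm gives the robot as it stands.
- The arm moves only by the tool step_arm, never from a script. Its argument "series" is a list that holds one entry, the list of rows, each a list of 5 numbers: the finger opening in m, from 0 to 0.0918, then the shift along the world's x, y, z in m, then the turn about the world's z in degrees. In form: [[[hand, dx, dy, dz, spin], ...]]. A call has 1 to 20 rows; each row is the pose to reach, as a shift and turn from the pose measured when the call began; what a row does not reach only later rows make up. A row lasts 1/12 s, in which the tool goes at most 41.7 mm and 7.16 degrees, less where a joint would pass 70% of its speed; a pose out of reach is approached as far as the arm can. A call with a gripper value outside its range is refused whole. The fingers move at their own pace and stop on an object; "squeeze" is the grip in N (left out, the last holds). Time passes only in rows, so rows that repeat a pose let the fingers close. It gives the time, the measured TCP pose, the force and the opening at its end, in the units of the state.
- observe(): the state, without advancing time (a new reading comes with each control period).
- eyes.get_image(name): name is "side" or "top"; returns (picture, depth): 384x512x3 uint8, red, green, blue; 384x512 float32, m along the optical axis (not along the pixel's ray), 0 where there is no reading.
- eyes.camera_params(name): a dict with "intrinsics" (3x3 intrinsics, pixels), "position" and "attitude" of the camera in the world. Camera axes: x right, y down, z forward; pixel columns grow to the right and rows downward; lengths in m; the calibration is good to about 2 mm. A picture is of the moment at which its call begins. camera_params takes no time and is no camera call.
- arm.sign_off(): hands the job in, once; it reports no verdict.
The state is a dict: "clock": time; "joints": joint angles; "dq": joint speeds; "joint_efforts": joint torques, N m; "position": TCP position; "ee_rot": TCP orientation; "force": force on the tool from outside, world axes, zero at the start; "ft_torque": the same for the moment, N m; "width": opening from 0.0 (shut) to 1.0 (fully open).
Only numpy, scipy, OpenCV 4.12 (cv2) and the standard library are available. Lean on these libraries where they do the work, as an engineer would, in place of code of your own. Each camera call takes 0.05 s, during which the arm holds its last target.

## Working session

There is one attempt and no reset: what is moved stays moved. The work goes in short steps, Python scripts to look and compute and a tool call to move; the robot and the scene stay as the last step left them, time stands still between calls to the robot, and variables do not carry over. Pictures are saved under pics/ and viewed, and the job is handed in when it is done.

Besides the shell and the picture viewer there is one more tool, called as a command line: name --argument value ..., lists and objects as JSON in quotes. step_arm: Moves the arm, as the interface text tells. Its arguments: {"type":"object","properties":{"series":{"type":"array"},"squeeze":{"type":"number"}},"required":["series"]}

```bash
ls; mkdir -p pics; cat > h.py <<'E'
from cell import observe, eyes, arm
import numpy as np, cv2
from scipy.spatial.transform import Rotation as R
def params(n):
    p=eyes.camera_params(n); a=np.array(p['attitude'],float)
    Rm=a if a.shape==(3,3) else (R.from_rotvec(a) if a.size==3 else R.from_quat(a)).as_matrix()
    return np.array(p['intrinsics'],float),np.array(p['position'],float),Rm
def ray(n,u,v):
    K,t,Rm=params(n); d=Rm@np.linalg.inv(K)@np.array([u,v,1.]); return t,d
def onz(n,u,v,z):
    t,d=ray(n,u,v); return t+d*(z-t[2])/d[2]
def proj(n,X):
    K,t,Rm=params(n); c=Rm.T@(np.array(X,float)-t); q=K@c; return q[:2]/q[2]
def cloud(n,depth):
    K,t,Rm=params(n); v,u=np.mgrid[0:depth.shape[0],0:depth.shape[1]]
    p=np.stack([u,v,np.ones_like(u)],-1)@np.linalg.inv(K).T*depth[...,None]
    return p@Rm.T+t
E
python3 - <<'E'
from h import *
print(observe())
for n in('side','top'):
    print(n,eyes.camera_params(n))
    im,d=eyes.get_image(n); np.savez(f'{n}0.npz',im=im,d=d)
    cv2.imwrite(f'pics/{n}0.png',cv2.resize(im[...,::-1],(800,600),interpolation=cv2.INTER_CUBIC))
E
```

```text
pics
{'clock': 0.0, 'joints': array([ 1.11339824,  0.43520967,  0.02502232,  1.57409062, -0.01158591,
        1.13398038, -0.07509099]), 'dq': array([ 0.00025527, -0.00063509, -0.00164938,  0.00044863,  0.00085881,
        0.00018643,  0.00066108]), 'joint_efforts': array([-5.58683205e-04, -6.67858744e+01,  9.84957442e-01, -3.14467156e+01,
       -6.04566769e-02,  4.27412486e-02,  9.12459450e-05]), 'position': array([ 0.21687717, -0.58565455,  0.2399563 ]), 'ee_rot': array([-3.09086039e+00, -5.53982195e-01,  6.93127117e-04]), 'force': array([ 0.20190317, -0.01195126, -0.80073908]), 'ft_torque': array([ 0.02677292, -0.00022653,  0.05827523]), 'width': 1.0031282801572672}
side {'intrinsics': array([[467.33364734,   0.        , 254.00578634],
       [  0.        , 467.33364734, 190.76316735],
       [  0.        ,   0.        ,   1.        ]]), 'position': array([ 0.25314232, -0.34505939,  0.6305289 ]), 'attitude': array([-2.21317256,  0.50842906, -0.26726195])}
top {'intrinsics': array([[403.40291265,   0.        , 259.43739949],
       [  0.        , 403.40291265, 189.48491281],
       [  0.        ,   0.        ,   1.        ]]), 'position': array([0.35701207, 0.22263978, 0.92190341]), 'attitude': array([-2.0554064 ,  2.13884018, -0.24341089])}
```

View pics/side0.png

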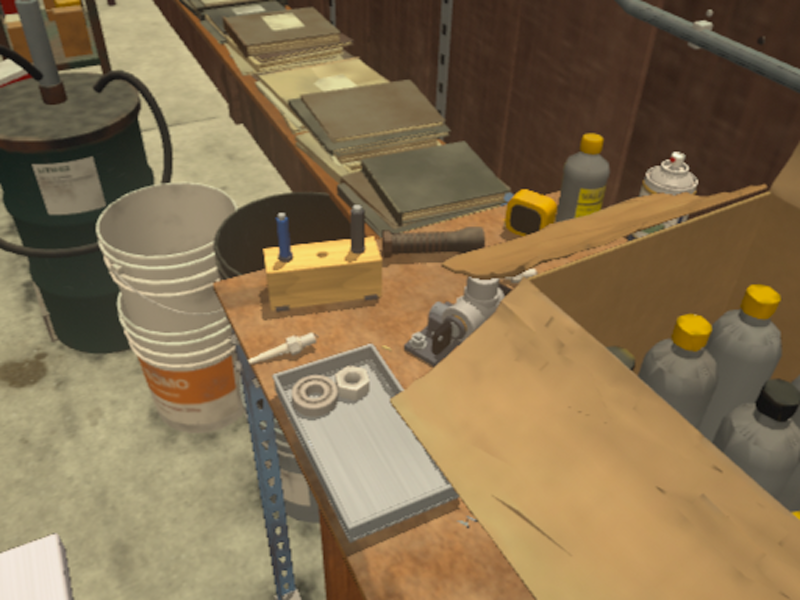

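View pics/top0.png

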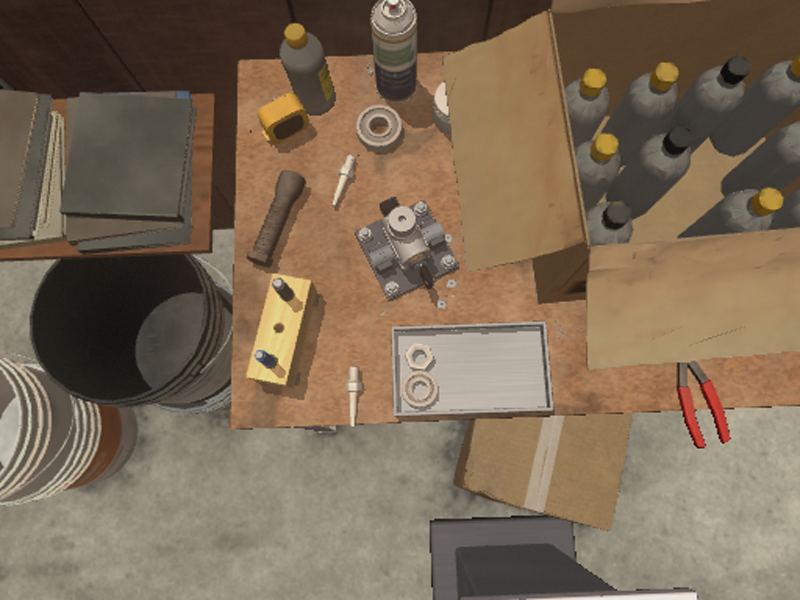

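Top view: lock at about (405,245) with its hole at (403,219), blue punch at (263,356), tray at (472,368), and a cardboard flap beside the lock. I'll zoom in for measurements.

```bash
python3 - <<'E'
from h import *
T=np.load('top0.npz'); im=T['im']; 
def crop(im,u0,v0,u1,v1,s,f): cv2.imwrite(f,cv2.resize(im[v0:v1,u0:u1,::-1],None,fx=s,fy=s,interpolation=cv2.INTER_CUBIC))
crop(im,215,115,315,205,8,'pics/t_lock.png')
crop(im,145,165,245,255,8,'pics/t_stand.png')
S=np.load('side0.npz'); crop(S['im'],160,120,360,260,4,'pics/s_mid.png')
X=cloud('top',T['d'])
for name,(u,v) in dict(bosstop=(258,136),flap1=(300,160),flap2=(340,100),flapedge=(293,60),flap3=(365,150),flap4=(420,200),boxedge=(375,180),tray=(320,235),rim=(350,235),bench=(200,235),stand=(178,211),pun=(168,227),flangeish=(268,170)).items():
    print(name,X[v,u].round(4))
E
```

```text
bosstop [0.6677 0.2185 0.1071]
flap1 [0.5779 0.1436 0.2115]
flap2 [0.6768 0.0684 0.2483]
flapedge [0.783  0.1445 0.2112]
flap3 [0.5716 0.0399 0.2739]
flap4 [ 0.4923 -0.0627  0.2213]
boxedge [0.5259 0.0201 0.2457]
tray [0.4622 0.0864 0.0057]
rim [0.4567 0.0241 0.0313]
bench [ 0.4741  0.3602 -0.0027]
stand [0.5255 0.404  0.0326]
pun [0.4759 0.4039 0.1288]
flangeish [0.6055 0.1991 0.0575]
```

View pics/t_lock.png

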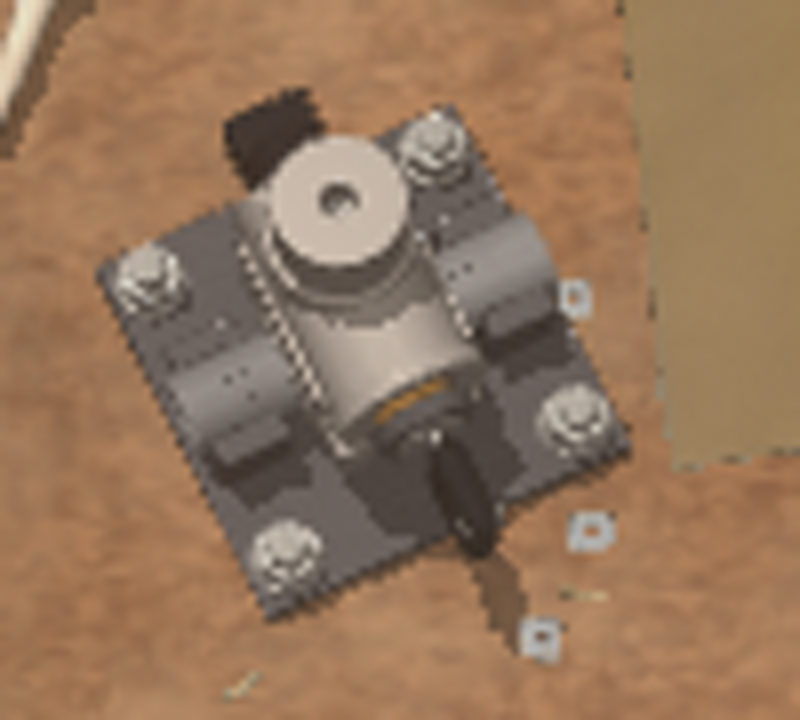

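View pics/t_stand.png

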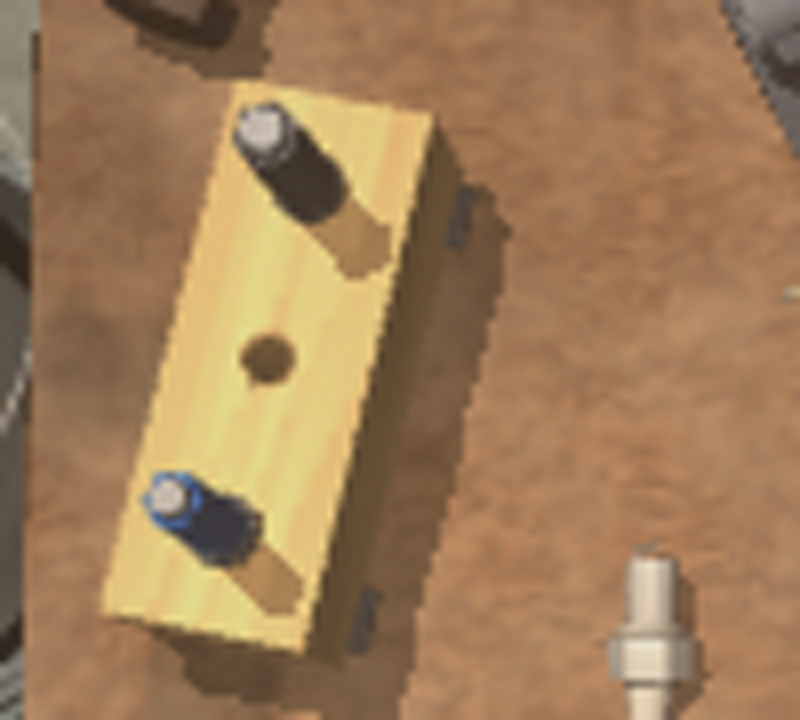

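View pics/s_mid.png

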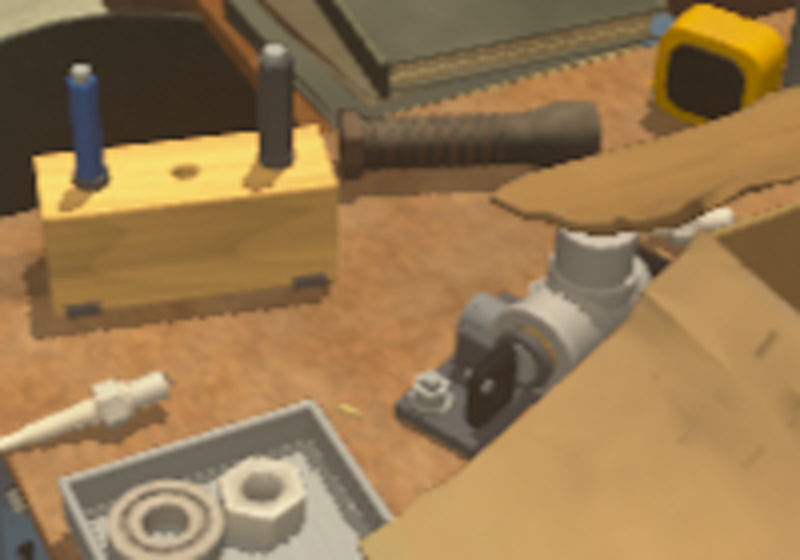

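Lock: boss hole near crop (338,199), base nuts at (150,275), (436,145), (577,415), (288,550), and the key bow at bottom right. Stand: blue punch top near (172,497), drift top (264,128), empty hole (268,359). Next, the geometry by rays.

```bash
python3 - <<'E'
from h import *
f=lambda o,x,y:(o[0]+(x+.5)/8-.5,o[1]+(y+.5)/8-.5)
L=(215,115);S=(145,165)
P={}
nuts=np.array([onz('top',*f(L,*p),.024)[:2] for p in [(152,270),(438,142),(579,410),(290,545)]])
print('nuts',nuts.round(4),'c',nuts.mean(0).round(4))
# lock x axis: from front (key) to back. nuts: 0=left,1=back-right,2=front-right,3=front-left
ax=(nuts[0]-nuts[3])+(nuts[1]-nuts[2]); yl=np.degrees(np.arctan2(ax[1],ax[0]));print('lock yaw',yl, [np.linalg.norm(nuts[i]-nuts[(i+1)%4]) for i in range(4)])
h=onz('top',*f(L,338,199),.107);b=onz('top',*f(L,341,201),.107);print('hole',h,'boss',b)
a=np.radians(yl);print('hole from nuts',nuts.mean(0)+.013*np.array([np.cos(a),np.sin(a)]))
co=np.array([onz('top',*f(S,*p),.062)[:2] for p in [(235,80),(437,115),(302,655),(103,612)]])
print('stand corners',co.round(4),co.mean(0), [np.linalg.norm(co[i]-co[(i+1)%4]) for i in range(4)])
d=co[0]-co[3]+co[1]-co[2];print('long axis ang',np.degrees(np.arctan2(d[1],d[0])))
print('mid hole',onz('top',*f(S,268,359),.062))
print('punch top',onz('top',*f(S,172,497),.130),'proj orig predicted')
T=np.load('top0.npz');X=cloud('top',T['d'])
for n,c in dict(p=(172,497),dr=(264,128)).items():
    u,v=map(lambda q:int(round(q)),f(S,*c)); print(n,X[v-1:v+2,u-1:u+2,:].reshape(-1,3).round(4)[[0,4,8]])
m=(X[...,2]>.12)&(X[...,1]<.2)&(X[...,0]>.45)
print('flap near lock: ')
for x in np.arange(.5,.82,.03):
    k=m&(abs(X[...,0]-x)<.01); 
    if k.any(): 
        q=X[k]; j=q[:,1].argmax(); print(x.round(2),q[j].round(3), 'z max for y>.1',q[q[:,1]>.1][:,2].max() if (q[:,1]>.1).any() else None)
# tray
print('tray rim corners',[onz('top',u*.64,v*.64,.031)[:2].round(4) for u,v in [(393,326),(547,322),(552,411),(394,416)]])
print('nut,bearing',[onz('top',u*.64,v*.64,.02)[:2].round(4) for u,v in [(419,356),(421,389)]])
E
```

```text
nuts [[0.6712 0.2765]
 [0.7076 0.191 ]
 [0.6234 0.1538]
 [0.5864 0.2389]] c [0.6472 0.2151]
lock yaw 23.855300173667636 [np.float64(0.09294860294816068), np.float64(0.09202507286206707), np.float64(0.09275658994438458), np.float64(0.09272157788220627)]
hole [0.66010275 0.22132691 0.107     ] boss [0.659504   0.22054687 0.107     ]
hole from nuts [0.65904694 0.22031042]
stand corners [[0.6022 0.4076]
 [0.5899 0.3518]
 [0.4431 0.3883]
 [0.4566 0.4413]] [0.52295803 0.39722969] [np.float64(0.05717168065743675), np.float64(0.15123047558351813), np.float64(0.05473665423989607), np.float64(0.14940950620020121)]
long axis ang -13.508524318384799
mid hole [0.52333981 0.39787724 0.062     ]
punch top [0.47646251 0.40749749 0.13      ] proj orig predicted
p [[0.478  0.4097 0.1298]
 [0.476  0.4079 0.129 ]
 [0.474  0.406  0.1282]]
dr [[0.5714 0.3869 0.1289]
 [0.5687 0.3844 0.1309]
 [0.5669 0.3826 0.1295]]
flap near lock: 
0.5 [0.502 0.019 0.232] z max for y>.1 None
0.53 [0.534 0.021 0.257] z max for y>.1 None
0.56 [0.562 0.148 0.207] z max for y>.1 0.22727814446093764
0.59 [0.594 0.15  0.209] z max for y>.1 0.22710607525926196
0.62 [0.615 0.15  0.207] z max for y>.1 0.2322026708392524
0.65 [0.651 0.152 0.206] z max for y>.1 0.23222540772958145
0.68 [0.69  0.155 0.208] z max for y>.1 0.23286146694053633
0.71 [0.713 0.156 0.207] z max for y>.1 0.23240306095000196
0.74 [0.74  0.156 0.208] z max for y>.1 0.23213330771672136
0.77 [0.772 0.159 0.208] z max for y>.1 0.23253053783543187
0.8 [0.803 0.161 0.208] z max for y>.1 0.23346054223221346
tray rim corners [array([0.5245, 0.2393]), array([0.5215, 0.018 ]), array([0.3956, 0.0225]), array([0.3974, 0.2423])]
nut,bearing [array([0.4813, 0.2036]), array([0.4341, 0.2028])]
```

```bash
python3 - <<'E'
from h import *
o=observe(); M=R.from_rotvec(o['ee_rot']).as_matrix(); print(M.round(3)); print(np.degrees(np.arctan2(M[1,1],M[0,1])))
# hex orientation from top image: blue mask around top
T=np.load('top0.npz')['im']
hsv=cv2.cvtColor(T,cv2.COLOR_RGB2HSV); m=cv2.inRange(hsv,(100,90,40),(130,255,255)); n,l,s,c=cv2.connectedComponentsWithStats(m); print(s,c)
E
```

```text
[[ 0.938  0.347 -0.001]
 [ 0.347 -0.938  0.001]
 [-0.    -0.001 -1.   ]]
-69.67473101979638
[[     0      0    512    384 196599]
 [   168    225      2      4      4]
 [   164    229      5      2      5]] [[255.50404122 191.49831383]
 [168.75       226.5       ]
 [166.         229.8       ]]
```

step_arm --series '[[[0.06, 0, 0, 0.08, 0], [0.06, 0.02, 0.03, 0.12, 0], [0.06, 0.05, 0.1, 0.16, 10], [0.06, 0.18, 0.45, 0.16, 45], [0.06, 0.18, 0.45, 0.16, 45], [0.06, 0.18, 0.45, 0.16, 45], [0.06, 0.18, 0.45, 0.16, 45], [0.06, 0.18, 0.45, 0.16, 45], [0.06, 0.18, 0.45, 0.16, 45], [0.06, 0.18, 0.45, 0.16, 45], [0.06, 0.18, 0.45, 0.16, 45], [0.06, 0.18, 0.45, 0.16, 45], [0.06, 0.2596, 0.99, 0.06, 86.2], [0.06, 0.2596, 0.99, 0.06, 86.2], [0.06, 0.2596, 0.99, 0.06, 86.2], [0.06, 0.2596, 0.99, 0.06, 86.2], [0.06, 0.2596, 0.99, 0.06, 86.2], [0.06, 0.2596, 0.99, 0.06, 86.2], [0.06, 0.2596, 0.99, 0.06, 86.2], [0.06, 0.2596, 0.99, 0.06, 86.2]]]'

```text
clock: 1.77
position: [0.4293, 0.1316, 0.342]
ee_rot: [-1.879, -2.517, 0.002]
force: [1.7, 0.2, -0.6]
width: 0.653
```

step_arm --series '[[[0.05, 0.0472, 0.2764, -0.122, 0], [0.05, 0.0472, 0.2764, -0.122, 0], [0.05, 0.0472, 0.2764, -0.122, 0], [0.05, 0.0472, 0.2764, -0.122, 0], [0.05, 0.0472, 0.2764, -0.122, 0], [0.05, 0.0472, 0.2764, -0.122, 0], [0.05, 0.0472, 0.2764, -0.122, 0], [0.05, 0.0472, 0.2764, -0.122, 0], [0.05, 0.0472, 0.2764, -0.122, 0], [0.05, 0.0472, 0.2764, -0.162, 0], [0.05, 0.0472, 0.2764, -0.162, 0], [0.05, 0.0472, 0.2764, -0.162, 0]]]'

```text
clock: 2.77
position: [0.476, 0.4059, 0.1789]
ee_rot: [-1.88, -2.517, 0.009]
force: [-0.5, 1.0, 1.6]
width: 0.544
```

```bash
cat > snap.py <<'E'
from h import *
import sys
tag=sys.argv[1]
for a in sys.argv[2:]:
    n,u0,v0,u1,v1,s=a.split(','); u0,v0,u1,v1,s=map(int,(u0,v0,u1,v1,s))
    im,d=eyes.get_image(n); np.savez(f'{n}_{tag}.npz',im=im,d=d)
    cv2.imwrite(f'pics/{n}_{tag}.png',cv2.resize(im[v0:v1,u0:u1,::-1],None,fx=s,fy=s,interpolation=cv2.INTER_CUBIC))
o=observe(); print(o['clock'],o['position'],o['force'],o['width']*.0918)
E
python3 snap.py a side,140,60,300,180,5 top,130,150,260,250,6
```

```text
2.8667 [0.47699548 0.40766873 0.18162026] [0.48121233 0.56719807 0.72697917] 0.05010850074969351
```

View pics/side_a.png

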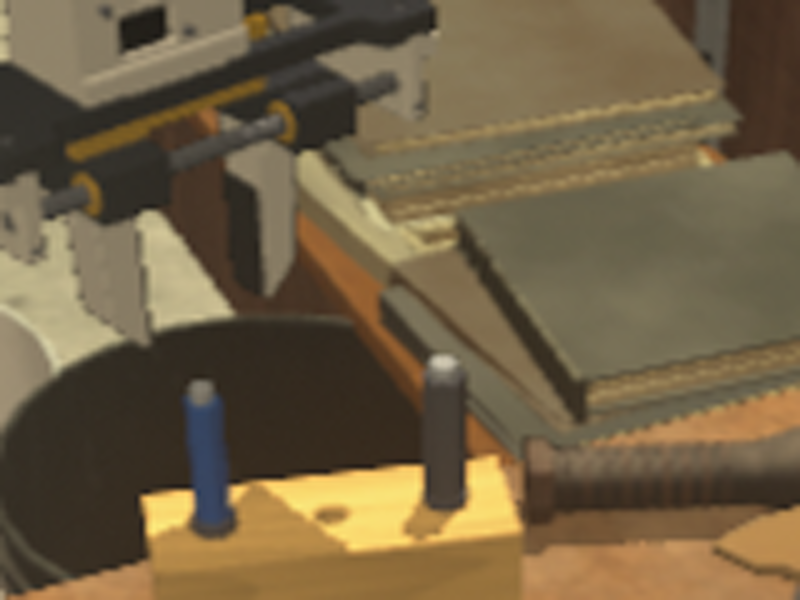

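View pics/top_a.png

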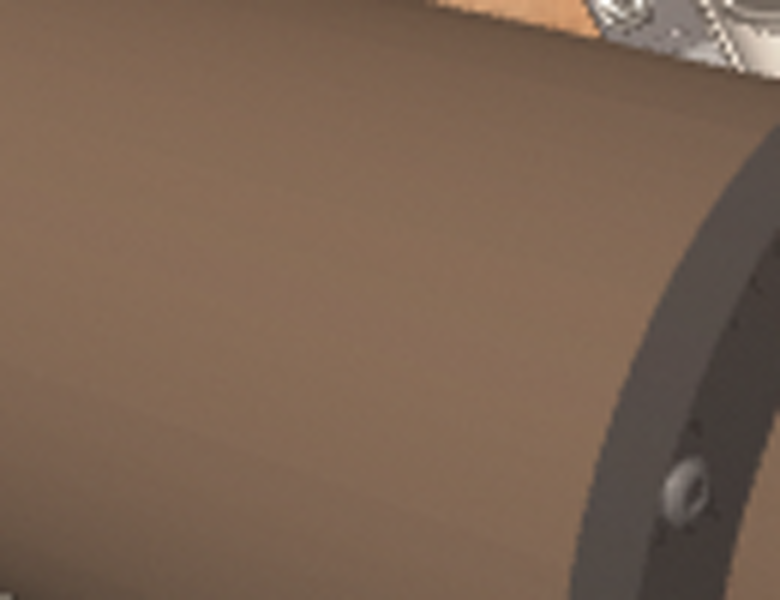

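The side view shows the open jaws above the blue punch at crop (205,450), and the arm hides the top view. I'll descend and grip.

step_arm --series '[[[0.05, 0, 0, -0.04, 0], [0.05, 0, 0, -0.07, 0], [0.05, 0, 0, -0.0826, 0], [0.05, 0, 0, -0.0826, 0], [0.05, 0, 0, -0.0826, 0]]]'

```text
clock: 3.28
position: [0.4775, 0.4081, 0.1006]
ee_rot: [1.881, 2.516, 0.001]
force: [0.5, 0.1, 0.9]
width: 0.543
```

```bash
python3 snap.py b side,140,60,260,180,5
```

```text
3.3333 [0.47774103 0.40871505 0.1013131 ] [ 0.3599839  -0.10748151 -0.18014574] 0.04981452628324724
```

View pics/side_b.png

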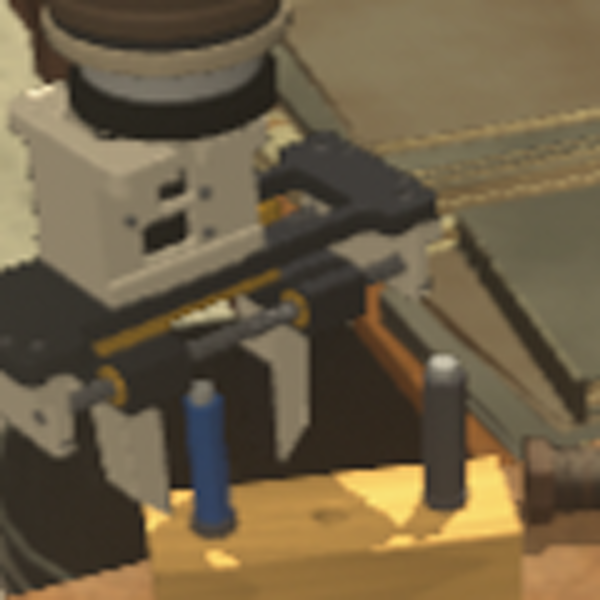

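```bash
python3 - <<'E'
from h import *
c=lambda X:((proj('side',X)-[140,60])*5+2).round(0)
p=np.array([.4777,.4087,.087]); j=np.array([np.cos(.288),np.sin(.288),0])
print('tips',c(p+.025*j),c(p-.025*j),'mid',c(p))
for z in(.062,.087,.13): print('punch z',z,c([.4765,.408,z]))
# measure punch axis at given z from side: top (202,388) z .13 ; base collar
for (x,y,z) in [(202,385,.13),(213,530,.062)]:
    print(onz('side',140+(x+.5)/5-.5,60+(y+.5)/5-.5,z))
E
```

```text
tips [263. 452.] [162. 499.] mid [213. 476.]
punch z 0.062 [216. 527.]
punch z 0.087 [211. 477.]
punch z 0.13 [202. 387.]
[0.47684407 0.40930482 0.13      ]
[0.47489353 0.4067306  0.062     ]
```

Fingertips straddle the punch as predicted, so I'll close.

step_arm --series '[[[0.0, 0, 0, 0, 0], [0.0, 0, 0, 0, 0], [0.0, 0, 0, 0, 0], [0.0, 0, 0, 0, 0], [0.0, 0, 0, 0, 0], [0.0, 0, 0, 0, 0]]]' --squeeze 35

```text
clock: 3.83
position: [0.4777, 0.4087, 0.1014]
ee_rot: [1.88, 2.516, 0.004]
force: [0.7, 0.3, -0.9]
width: 0.161
```

```bash
python3 snap.py c side,140,60,260,180,5
```

```text
3.8833 [0.47771678 0.40873435 0.10138827] [-0.27303398 -0.01194473  1.43667209] 0.012832824439135377
```

View pics/side_c.png

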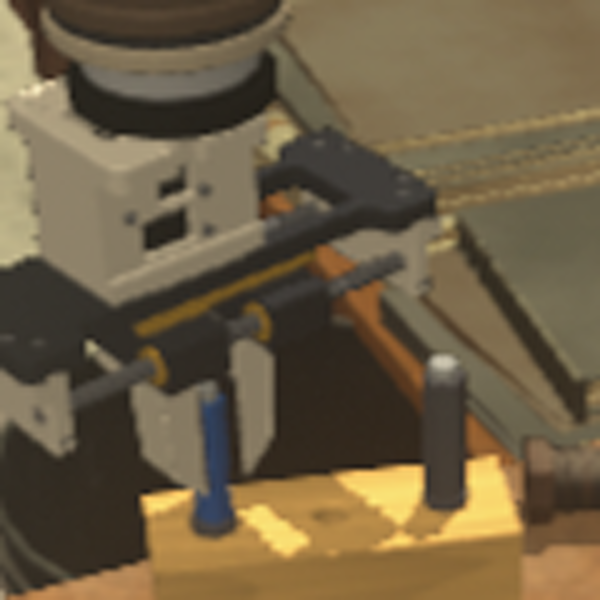

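step_arm --series '[[[0.0, 0, 0, 0.04, 0], [0.0, 0, 0, 0.08, 0], [0.0, 0, 0, 0.115, 0], [0.0, 0, 0, 0.12, 0], [0.0, 0, 0, 0.12, 0]]]'

```text
clock: 4.3
position: [0.4784, 0.41, 0.2243]
ee_rot: [1.88, 2.516, 0.011]
force: [0.3, -0.8, -1.3]
width: 0.145
```

```bash
python3 snap.py d side,130,20,270,160,5
```

```text
4.35 [0.47798735 0.40884088 0.22192224] [ 0.89212006  0.37366116 -2.50581523] 0.013109007283505798
```

View pics/side_d.png

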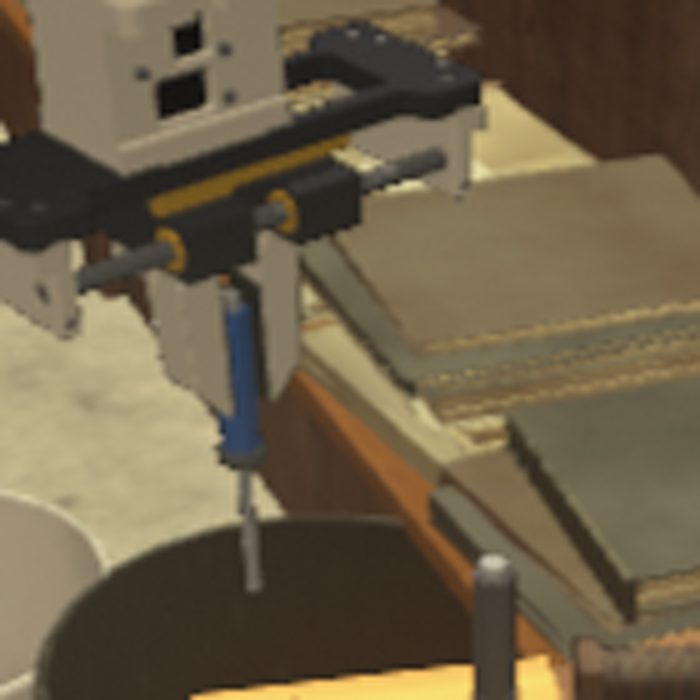

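```bash
python3 - <<'E'
from h import *
c=lambda X:((proj('side',X)-[130,20])*5+2).round(0)
for z in (.1245,.1825,.2): print(z,c([.478,.4088,z]))
I=lambda x,y,z:onz('side',130+(x+.5)/5-.5,20+(y+.5)/5-.5,z)
print(I(255,588,.1245),I(241,462,.1825))
E
```

```text
0.1245 [256. 597.]
0.1825 [244. 467.]
0.2 [240. 426.]
[0.47964638 0.41503874 0.1245    ] [0.47820869 0.41295197 0.1825    ]
```

step_arm --series '[[[0.0, 0.0, 0, 0.02, 0], [0.0, 0.1817, -0.188, 0.03, -5], [0.0, 0.1817, -0.188, 0.03, -10], [0.0, 0.1817, -0.188, 0.03, -16.5], [0.0, 0.1817, -0.188, 0.03, -16.5], [0.0, 0.1817, -0.188, 0.02, -16.5], [0.0, 0.1817, -0.188, 0.01, -16.5], [0.0, 0.1817, -0.188, 0.004, -16.5], [0.0, 0.1817, -0.188, 0.002, -16.5], [0.0, 0.1817, -0.188, 0.002, -16.5], [0.0, 0.1817, -0.188, 0.002, -16.5]]]'

```text
clock: 5.27
position: [0.6584, 0.2216, 0.2223]
ee_rot: [-2.221, -2.222, -0.002]
force: [-0.1, 1.1, -0.6]
width: 0.144
```

```bash
python3 -c "
from h import *;o=observe();print(o['position'])"; python3 snap.py e side,230,80,370,200,5
```

```text
[0.65837838 0.22163294 0.22230485]
5.3167 [0.65840886 0.22234315 0.22315711] [ 0.00613573  1.06784932 -0.53053226] 0.013205448066156535
```

View pics/side_e.png

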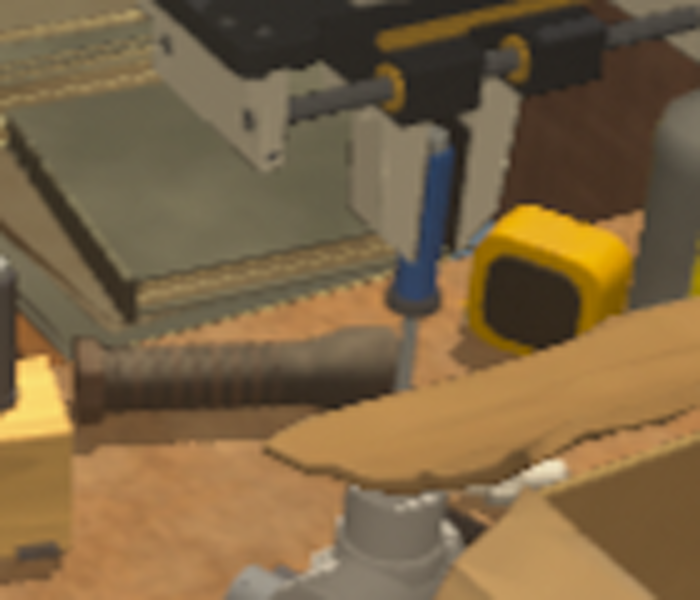

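```bash
python3 - <<'E'
from h import *
c=lambda X:((proj('side',X)-[230,80])*5+2).round(1)
for z in (.125,.153,.183,.2,.107,.09): print(z,c([.6584,.2218,z]))
for q in [(.6597,.2208),(.659,.2203),(.6601,.2213)]: print(q,c([*q,.107]),c([*q,.09]))
K,t,Rm=params('side'); r=Rm[:,0]; r2=np.array([r[0],r[1],0])/np.hypot(r[0],r[1])
for z in(.1,.09): print('boss edges',z,c(np.array([.6597,.2208,z])-.019*r2),c(np.array([.6597,.2208,z])+.019*r2))
# top fit of boss circle
T=np.load('top0.npz')['im']; 
g=cv2.cvtColor(T,cv2.COLOR_RGB2GRAY); cr=cv2.resize(g[125:155,240:275],None,fx=16,fy=16,interpolation=cv2.INTER_CUBIC); cv2.imwrite('pics/boss.png',cr)
s=np.load('side_e.npz')['im']; cv2.imwrite('pics/bosss.png',cv2.resize(s[130:200,285:330,::-1],None,fx=10,fy=10,interpolation=cv2.INTER_CUBIC))
print(g[128:152,244:270])
E
```

```text
0.125 [398.3 437.6]
0.153 [405.7 374.5]
0.183 [414.  303.9]
0.2 [418.8 262.5]
0.107 [393.7 476.7]
0.09 [389.5 512.8]
(0.6597, 0.2208) [398.1 477.3] [393.8 513.3]
(0.659, 0.2203) [397.2 478.5] [392.9 514.6]
(0.6601, 0.2213) [398.3 476.3] [394.  512.3]
boss edges 0.1 [345.3 491.5] [447.3 493. ]
boss edges 0.09 [343.2 512.6] [444.4 514.1]
[[136 131  84  59  58  59  58  58  58  60  85 135 137 133 129 130 133 137
  142 142 140 138 140 141 142 107]
 [ 85  58  59  58  58  59  59  58  59  62  93 140 142 139 134 138 140 140
  142 143 141 138 138 113 163 212]
 [ 58  59  59  59  59  58  58  56  56  54  55  84 133 129 129 136 140 141
  141 138 131 105 135 172 173 170]
 [ 61  59  59  59  59  56  56  57  54  55  56  91 131 131 129 137 141 141
  136 105  97 121 173 165 174 171]
 [ 59  60  59  56  56  56  56  55  60 105 112 150 189 188 184 170 167 127
   98  95 101 151 170 151 175 171]
 [ 54  62  56  53  55  58  57  65 118 190 187 187 186 186 186 185 184 183
  130  99 118 179 186 150 137 153]
 [ 47  56  53  53  55  56  72 154 187 188 186 187 187 187 186 186 185 185
  184 156  92 153 149 173 187  98]
[... 1154 characters left out ...]
89 188 188
  186 158  74  87 113  98 110  60]
 [106 173 113 114 141 134  80  87 180 192 191 190 191 189 189 188 188 187
  142  77  80  87 112 103 134  84]
 [ 99  88 126  99 129 188  80  79  80 112 172 189 189 189 190 186 142  81
   79  80  80 106  94  91 104 129]
 [ 98 101 170 113  99 151 133  80  81  81  82  82 105 103  80  80  82  81
   80  81 100 111  87  96  88 113]
 [ 98  83  87 126  97  89 170 133  81  80  81  81  83  82  83  82  82  81
   80  91 117  88 103 100  91 103]
 [ 98  88 105 169 113  94 112 184  99  81  82  81  82  82  83  82  83  82
  100 121  95 109 105 101  95  88]
 [ 99  97  78  84 125  98  85  85 113 109  98  91  82  83  83  83 101 119
  112  99 113 110 107 104 100  92]]
```

View pics/boss.png

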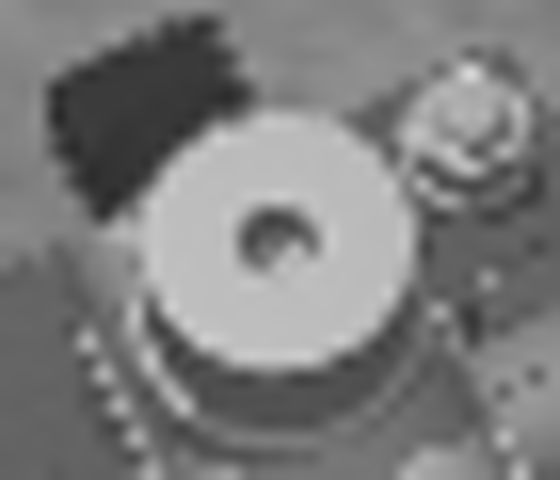

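View pics/bosss.png

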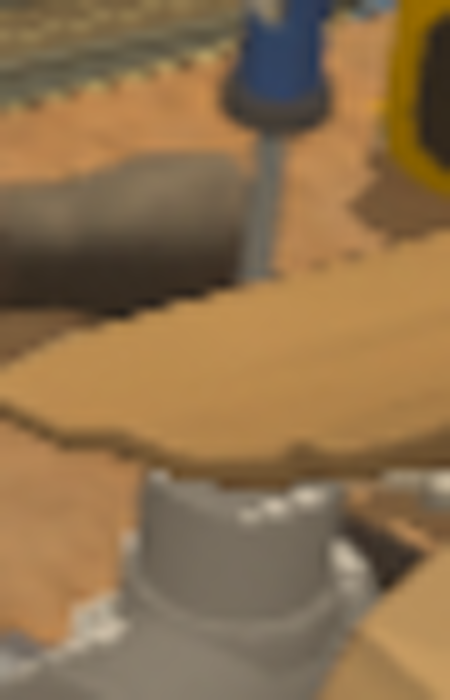

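```bash
python3 - <<'E'
from h import *
T=np.load('top0.npz')['im']; g=cv2.cvtColor(T,cv2.COLOR_RGB2GRAY)
s=16; cr=cv2.resize(g[125:155,240:275],None,fx=s,fy=s,interpolation=cv2.INTER_LINEAR)
m=(cr>155).astype(np.uint8); m=cv2.morphologyEx(m,cv2.MORPH_OPEN,np.ones((50,50)))
n,l,st,c=cv2.connectedComponentsWithStats(m); k=l[300,280]; cs,_=cv2.findContours((l==k).astype(np.uint8),cv2.RETR_EXTERNAL,cv2.CHAIN_APPROX_NONE)
e=cv2.fitEllipse(max(cs,key=len)); print(e); P=lambda x,y:onz('top',240+(x+.5)/s-.5,125+(y+.5)/s-.5,.107)
print('boss',P(*e[0]))
print('2D size',np.linalg.norm(P(e[0][0]-e[1][0]/2,e[0][1])-P(e[0][0]+e[1][0]/2,e[0][1])))
h=(cr[190:290,220:340]<165).astype(np.uint8); 
cs,_=cv2.findContours(h,cv2.RETR_EXTERNAL,cv2.CHAIN_APPROX_NONE); q=max(cs,key=len); print(cv2.boundingRect(q)); (x,y),r=cv2.minEnclosingCircle(q); print('hole',P(x+220,y+190),r)
print(observe()['position'])
E
```

```text
((277.3924255371094, 241.06881713867188), (250.76893615722656, 269.3211975097656), 77.26521301269531)
boss [0.65973456 0.22122138 0.107     ]
2D size 0.033520826329002745
(14, 13, 88, 72)
hole [0.65978717 0.22119731 0.107     ] 44.73856735229492
[0.65840886 0.22234315 0.22315711]
```

step_arm --series '[[[0.0, 0.0014, -0.0012, 0, 0], [0.0, 0.0014, -0.0012, 0, 0], [0.0, 0.0014, -0.0012, -0.002, 0], [0.0, 0.0014, -0.0012, -0.002, 0]]]'

```text
clock: 5.65
position: [0.6595, 0.2216, 0.2211]
ee_rot: [2.219, 2.224, 0.004]
force: [0.4, 0.7, -1.1]
width: 0.142
```

```bash
python3 -c "
from h import *;o=observe();print(o['position'],o['force'],R.from_rotvec(o['ee_rot']).as_matrix()[:,2])"
```

```text
[0.65949487 0.22156517 0.22112539] [ 0.43370135  0.70251338 -1.08188516] [ 0.0019966   0.00181404 -0.99999636]
```

step_arm --series '[[[0.0, 0.0003, -0.0004, -0.006, 0], [0.0, 0.0003, -0.0004, -0.011, 0], [0.0, 0.0003, -0.0004, -0.0135, 0], [0.0, 0.0003, -0.0004, -0.0135, 0]]]'

```text
clock: 5.98
position: [0.6594, 0.2208, 0.2064]
ee_rot: [-2.219, -2.224, -0.002]
force: [-0.2, -0.1, -1.0]
width: 0.145
```

step_arm --series '[[[0.0, 0, 0, -0.001, 0], [0.0, 0, 0, -0.002, 0], [0.0, 0, 0, -0.002, 0]]]'

```text
clock: 6.23
position: [0.6593, 0.2207, 0.2042]
ee_rot: [-2.219, -2.223, -0.001]
force: [-0.1, -0.2, -0.9]
width: 0.147
```

step_arm --series '[[[0.0, 0, 0, -0.001, 0], [0.0, 0, 0, -0.002, 0], [0.0, 0, 0, -0.002, 0]]]'

```text
clock: 6.48
position: [0.6593, 0.2206, 0.202]
ee_rot: [-2.219, -2.223, -0.001]
force: [-0.5, -0.9, -1.1]
width: 0.146
```

step_arm --series '[[[0.0, 0.0004, 0.0004, -0.001, 0], [0.0, 0.0004, 0.0004, -0.002, 0], [0.0, 0.0004, 0.0004, -0.002, 0]]]'

```text
clock: 6.73
position: [0.6596, 0.221, 0.1997]
ee_rot: [-2.219, -2.223, -0.001]
force: [0.6, 0.1, -1.7]
width: 0.142
```

step_arm --series '[[[0.0, 0, 0, -0.001, 0], [0.0, 0, 0, -0.002, 0], [0.0, 0, 0, -0.002, 0]]]'

```text
clock: 6.98
position: [0.6595, 0.2209, 0.1975]
ee_rot: [-2.219, -2.223, -0.0]
force: [-0.3, -0.2, -0.1]
width: 0.145
```

```bash
python3 snap.py f side,230,80,370,200,5
```

```text
7.0333 [0.65952671 0.22096303 0.19757326] [ 0.71156429 -0.06148926 -1.32614445] 0.013129715318006488
```

View pics/side_f.png

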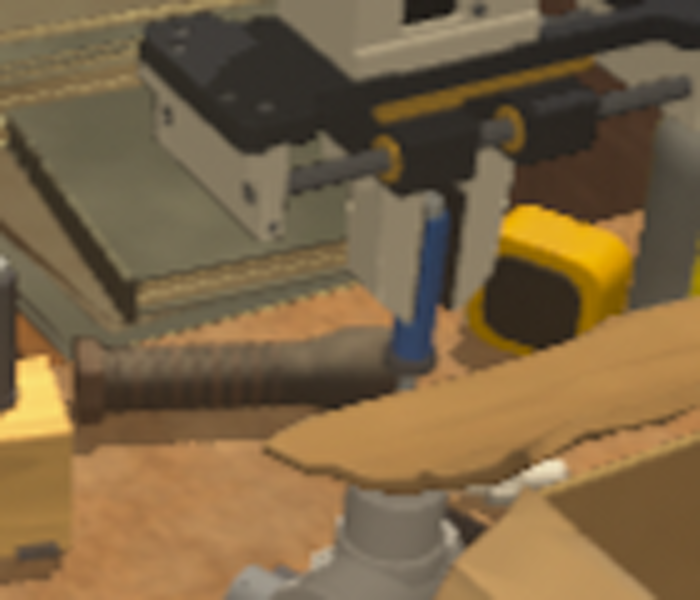

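The collar has sunk to crop (410,360) with no contact force, so the tip is in the hole, about 7 mm down. Now feeling for the pad.

step_arm --series '[[[0.0, 0, 0, -0.001, 0], [0.0, 0, 0, -0.0015, 0], [0.0, 0, 0, -0.0015, 0]]]'

```text
clock: 7.28
position: [0.6595, 0.2209, 0.1959]
ee_rot: [-2.218, -2.223, 0.0]
force: [0.4, -0.2, -0.2]
width: 0.144
```

step_arm --series '[[[0.0, 0, 0, -0.001, 0], [0.0, 0, 0, -0.0015, 0], [0.0, 0, 0, -0.0015, 0]]]'

```text
clock: 7.53
position: [0.6595, 0.221, 0.1946]
ee_rot: [-2.219, -2.223, -0.0]
force: [-0.6, -0.4, 1.2]
width: 0.147
```

step_arm --series '[[[0.0, 0, 0, -0.001, 0], [0.0, 0, 0, -0.0015, 0], [0.0, 0, 0, -0.0015, 0]]]'

```text
clock: 7.78
position: [0.6597, 0.2211, 0.1935]
ee_rot: [-2.219, -2.223, -0.001]
force: [-1.0, -0.6, 4.0]
width: 0.142
```

step_arm --series '[[[0.0, 0, 0, 0, 0], [0.0, 0, 0, 0, 0]]]'

```text
clock: 7.95
position: [0.6596, 0.221, 0.1935]
ee_rot: [-2.219, -2.224, -0.001]
force: [-1.0, -0.8, 2.7]
width: 0.146
```

step_arm --series '[[[0.0, 0, 0, -0.0008, 0], [0.0, 0, 0, -0.0008, 0]]]'

```text
clock: 8.12
position: [0.6597, 0.2211, 0.1927]
ee_rot: [-2.219, -2.224, -0.001]
force: [-1.6, -1.2, 3.6]
width: 0.145
```

step_arm --series '[[[0.0, 0, 0, -0.0008, 0], [0.0, 0, 0, -0.0008, 0]]]'

```text
clock: 8.28
position: [0.6597, 0.221, 0.1919]
ee_rot: [-2.219, -2.224, -0.001]
force: [-0.7, -0.8, 3.5]
width: 0.147
```

step_arm --series '[[[0.0, 0, 0, -0.0007, 0], [0.0, 0, 0, -0.0007, 0]]]'

```text
clock: 8.45
position: [0.6597, 0.221, 0.1911]
ee_rot: [-2.219, -2.224, -0.001]
force: [-1.3, -0.8, 3.2]
width: 0.144
```

step_arm --series '[[[0.0, 0, 0, -0.0007, 0], [0.0, 0, 0, -0.0007, 0]]]'

```text
clock: 8.62
position: [0.6597, 0.2211, 0.1903]
ee_rot: [-2.219, -2.223, -0.001]
force: [-0.6, -0.3, 4.2]
width: 0.144
```

```bash
python3 snap.py g side,230,120,350,240,5
```

```text
8.6667 [0.65967041 0.2210135  0.19027187] [-1.7270783  -0.44612842  5.07486328] 0.01354971131738821
```

View pics/side_g.png

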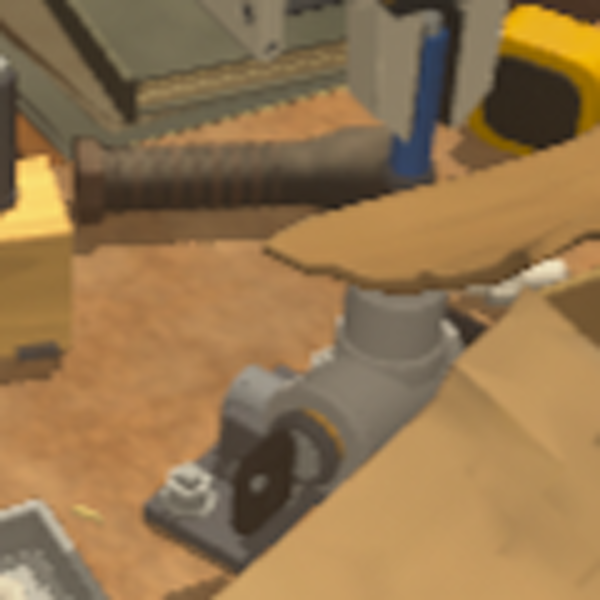

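Bow still at crop (262,480), so the barrel isn't released yet.

step_arm --series '[[[0.0, 0, 0, -0.0006, 0], [0.0, 0, 0, -0.0006, 0]]]'

```text
clock: 8.83
position: [0.6596, 0.221, 0.1895]
ee_rot: [-2.219, -2.223, -0.001]
force: [-0.1, -0.2, 2.7]
width: 0.145
```

step_arm --series '[[[0.0, 0, 0, -0.0005, 0], [0.0, 0, 0, -0.0005, 0]]]'

```text
clock: 9.0
position: [0.6596, 0.221, 0.1888]
ee_rot: [-2.219, -2.223, -0.001]
force: [0.4, -1.1, 4.4]
width: 0.145
```

```bash
python3 snap.py h side,230,120,350,240,5
```

```text
9.05 [0.6596292  0.22098035 0.18890573] [-0.45196186 -0.17401453  3.75682973] 0.013086654608136695
```

View pics/side_h.png

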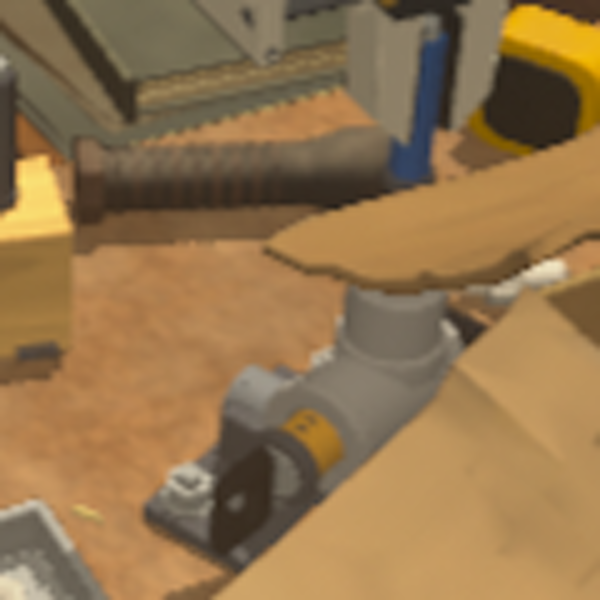

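The barrel is springing out: brass shows at crop (318,440). I'll hold while it travels.

step_arm --series '[[[0.0, 0, 0, 0.0005, 0], [0.0, 0, 0, 0.0005, 0], [0.0, 0, 0, 0.0005, 0], [0.0, 0, 0, 0.0005, 0], [0.0, 0, 0, 0.0005, 0], [0.0, 0, 0, 0.0005, 0], [0.0, 0, 0, 0.0005, 0], [0.0, 0, 0, 0.0005, 0], [0.0, 0, 0, 0.0005, 0], [0.0, 0, 0, 0.0005, 0]]]'

```text
clock: 9.88
position: [0.6596, 0.221, 0.1894]
ee_rot: [-2.219, -2.223, -0.001]
force: [-0.7, -0.3, 4.8]
width: 0.144
```

```bash
python3 snap.py i side,230,120,350,240,5
```

```text
9.9333 [0.65961479 0.22102028 0.18940659] [ 0.52545213 -1.11895512  4.05490222] 0.013096441870932531
```

View pics/side_i.png

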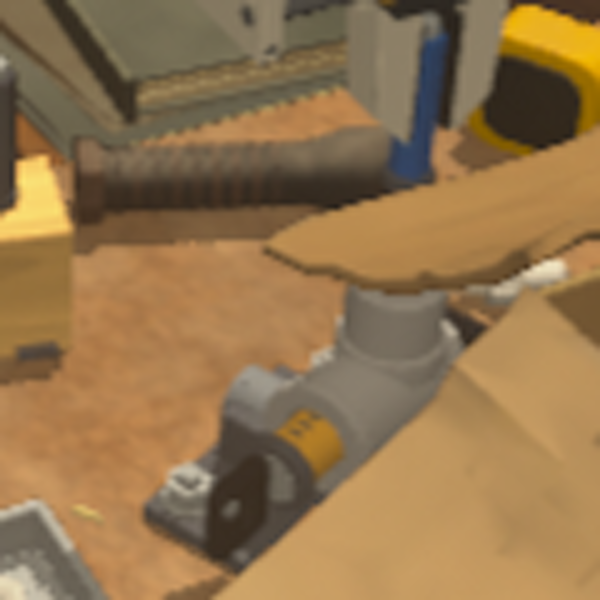

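```bash
python3 - <<'E'
from h import *
a=np.radians(23.86);u=np.array([np.cos(a),np.sin(a),0]); O=np.array([.6597,.221,0])-.013*u; print(O)
for e in(0,10,12,14,16,18):
    q=O+u*(-.064-e/1000)+[0,0,.058]; print(e,q.round(4),((proj('side',q)-[230,120])*5+2).round(0))
E
```

```text
[0.64781102 0.21574146 0.        ]
0 [0.5893 0.1899 0.058 ] [265. 481.]
10 [0.5801 0.1858 0.058 ] [248. 495.]
12 [0.5783 0.185  0.058 ] [245. 498.]
14 [0.5765 0.1842 0.058 ] [241. 501.]
16 [0.5746 0.1834 0.058 ] [238. 504.]
18 [0.5728 0.1826 0.058 ] [235. 506.]
```

Extension is about 16 mm, so step 1 is met. Lifting out and returning the punch to the stand.

step_arm --series '[[[0.0, 0, 0, 0.012, 0], [0.0, 0, 0, 0.024, 0], [0.0, 0, 0, 0.045, 0], [0.0, 0, 0, 0.06, 0], [0.0, 0, 0, 0.06, 0], [0.0, -0.1819, 0.1877, 0.05, 5], [0.0, -0.1819, 0.1877, 0.05, 10], [0.0, -0.1819, 0.1877, 0.05, 16.5], [0.0, -0.1819, 0.1877, 0.05, 16.5], [0.0, -0.1819, 0.1877, 0.05, 16.5], [0.0, -0.1819, 0.1877, 0.04, 16.5], [0.0, -0.1819, 0.1877, 0.03, 16.5], [0.0, -0.1819, 0.1877, 0.02, 16.5], [0.0, -0.1819, 0.1877, 0.01, 16.5], [0.0, -0.1819, 0.1877, 0.005, 16.5], [0.0, -0.1819, 0.1877, 0.005, 16.5]]]'

```text
clock: 11.27
position: [0.4789, 0.4066, 0.1927]
ee_rot: [-1.88, -2.517, 0.004]
force: [0.2, 0.6, -0.2]
width: 0.142
```

```bash
python3 snap.py j side,130,30,270,170,5
```

```text
11.3167 [0.47895562 0.40705536 0.1936151 ] [ 0.86945994 -0.42513406 -0.43582606] 0.013328034391603726
```

View pics/side_j.png

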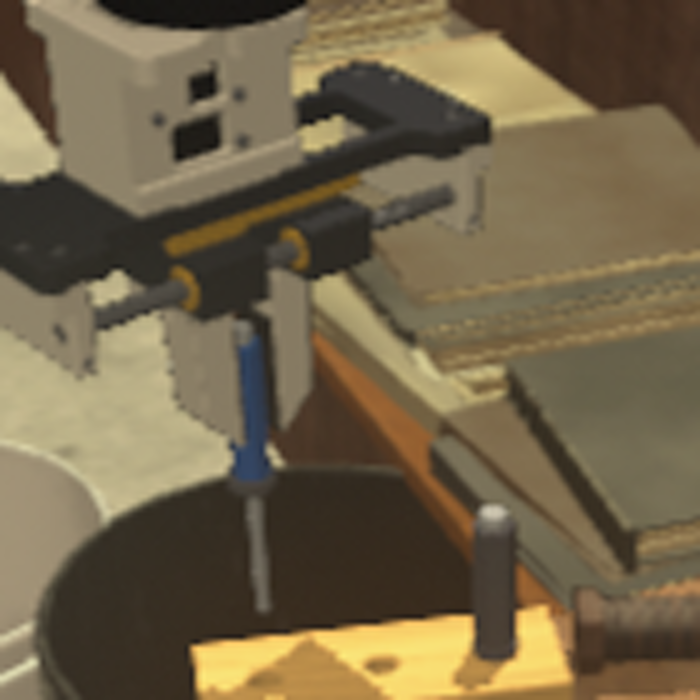

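```bash
python3 - <<'E'
from h import *
c=lambda X:((proj('side',X)-[130,30])*5+2).round(0)
print(c([.4764,.4087,.062]),c([.4789,.4066,.0957]))
print(onz('side',130+265.5/5-.5,30+678.5/5-.5,.062), onz('side',130+264.5/5-.5,30+608.5/5-.5,.0957))
s=np.load('side_j.npz')['im']; cv2.imwrite('pics/jz.png',cv2.resize(s[145:175,165:215,::-1],None,fx=14,fy=14,interpolation=cv2.INTER_CUBIC))
E
```

```text
[265. 677.] [266. 610.]
[0.47609988 0.40769555 0.062     ] [0.47855909 0.40809003 0.0957    ]
```

View pics/jz.png

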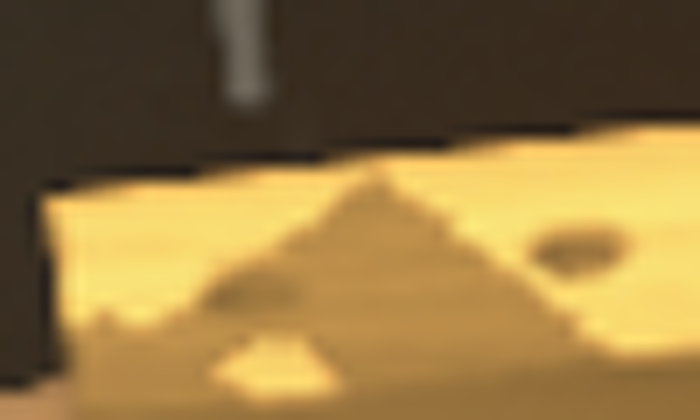

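The hole is at image px (183,166), which ray-casts to about (0.476,0.407) and agrees with the original pose. Lowering.

step_arm --series '[[[0.0, -0.0022, 0.0009, -0.005, 0], [0.0, -0.0022, 0.0009, -0.01, 0], [0.0, -0.0022, 0.0009, -0.018, 0], [0.0, -0.0022, 0.0009, -0.026, 0], [0.0, -0.0022, 0.0009, -0.034, 0], [0.0, -0.0022, 0.0009, -0.042, 0], [0.0, -0.0022, 0.0009, -0.05, 0]]]'

```text
clock: 11.9
position: [0.4767, 0.4078, 0.1426]
ee_rot: [-1.88, -2.517, 0.002]
force: [-0.3, 0.3, -0.1]
width: 0.144
```

step_arm --series '[[[0.0, 0.0, 0.0, -0.01, 0], [0.0, 0.0, 0.0, -0.02, 0], [0.0, 0.0, 0.0, -0.03, 0], [0.0, 0.0, 0.0, -0.036, 0], [0.0, 0.0, 0.0, -0.036, 0]]]'

```text
clock: 12.32
position: [0.4761, 0.4071, 0.1047]
ee_rot: [-1.88, -2.516, 0.006]
force: [0.4, -0.9, -0.5]
width: 0.145
```

step_arm --series '[[[0.0, 0.0, 0.0, -0.001, 0], [0.0, 0.0, 0.0, -0.002, 0], [0.0, 0.0, 0.0, -0.003, 0], [0.0, 0.0, 0.0, -0.003, 0]]]'

```text
clock: 12.65
position: [0.4762, 0.4072, 0.1019]
ee_rot: [-1.88, -2.516, 0.005]
force: [0.5, -0.2, -0.2]
width: 0.14
```

```bash
python3 snap.py k side,140,60,260,180,5
```

```text
12.7 [0.47623881 0.40722274 0.10201415] [ 0.84158719 -0.24508239 -1.49974224] 0.013403282873473178
```

View pics/side_k.png

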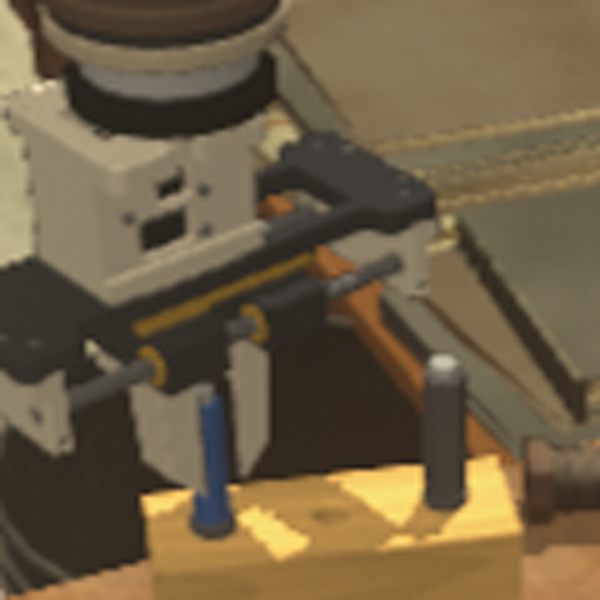

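Collar at crop (213,525), as before pickup. I'll ease down and open.

step_arm --series '[[[0.0, 0.0, 0.0, -0.0005, 0], [0.0, 0.0, 0.0, -0.0007, 0], [0.05, 0.0, 0.0, -0.0007, 0], [0.05, 0.0, 0.0, -0.0007, 0], [0.05, 0.0, 0.0, -0.0007, 0], [0.05, 0.0, 0.0, 0.0, 0], [0.05, 0.0, 0.0, 0.02, 0], [0.05, 0.0, 0.0, 0.05, 0], [0.05, 0.0, 0.0, 0.09, 0], [0.05, 0.0, 0.0, 0.09, 0]]]'

```text
clock: 13.53
position: [0.4778, 0.4106, 0.1995]
ee_rot: [1.88, 2.517, 0.01]
force: [0.0, 1.3, 0.9]
width: 0.542
```

```bash
python3 snap.py l side,140,60,360,240,3
```

```text
13.5833 [0.47738345 0.40959922 0.19652796] [-0.38615279  0.05379874 -0.40783681] 0.04944163681952449
```

View pics/side_l.png

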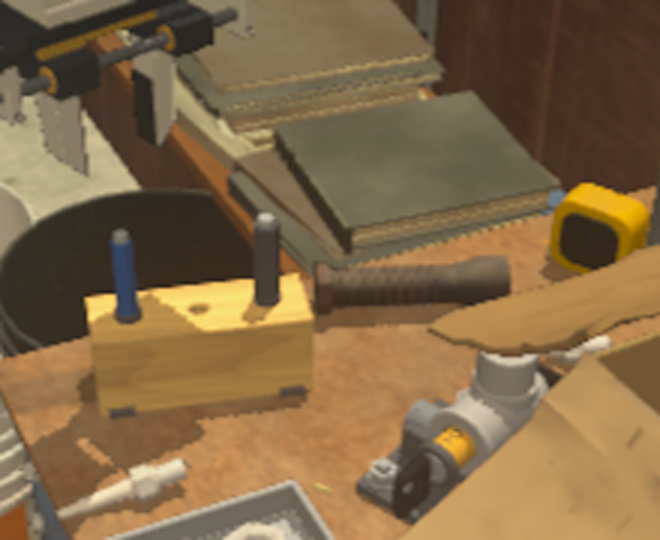

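The punch stands upright again. The next concern is the flap corner near the key bow, so I'll measure the gripper's profile and the flap from the depth data.

```bash
python3 - <<'E'
from h import *
# gripper profile in tool frame
obs={'b':([.4777,.4087,.101],16.5),'d':([.478,.409,.2235],16.5),'e':([.6584,.2216,.2223],0),'i':([.6596,.221,.1894],0),'l':([.4778,.4104,.1985],16.5)}
A=[]
for k,(p,a) in obs.items():
    X=cloud('side',np.load(f'side_{k}.npz')['d']); v=np.load(f'side_{k}.npz')['d']>0
    q=X[v]-np.array(p); a=np.radians(a); j=q[:,0]*np.cos(a)+q[:,1]*np.sin(a); w=-q[:,0]*np.sin(a)+q[:,1]*np.cos(a)
    m=(abs(j)<.13)&(abs(w)<.13)&(q[:,2]>-.02)&(q[:,2]<.35)&(X[v][:,2]>.07)
    A.append(np.c_[j[m],w[m],q[m][:,2]]); 
    if k in 'de':
        for z in np.arange(0,.34,.02):
            s=A[-1]; t=s[abs(s[:,2]-z)<.01]
            if len(t)>5: print(k,z.round(2),'jaw',np.percentile(t[:,0],[1,99]).round(3),'perp',np.percentile(t[:,1],[1,99]).round(3),len(t))
T=np.load('top0.npz');X=cloud('top',T['d'])
for u,v in [(299,169),(301,169),(305,169),(310,168),(320,165),(340,160),(360,156),(299,150),(297,130)]: print((u,v),X[v,u].round(3))
E
```

```text
d 0.0 jaw [-0.024  0.024] perp [-0.012  0.009] 218
d 0.02 jaw [-0.026  0.025] perp [-0.012  0.01 ] 304
d 0.04 jaw [-0.027  0.024] perp [-0.013  0.01 ] 214
d 0.06 jaw [-0.087  0.083] perp [-0.037  0.032] 853
d 0.08 jaw [-0.095  0.089] perp [-0.038  0.033] 1104
d 0.1 jaw [-0.095  0.092] perp [-0.037  0.033] 1677
d 0.12 jaw [-0.051  0.017] perp [-0.024  0.021] 598
d 0.14 jaw [-0.051  0.015] perp [-0.038  0.029] 533
d 0.16 jaw [-0.051  0.027] perp [-0.038  0.033] 858
d 0.18 jaw [-0.032  0.009] perp [-0.032  0.   ] 106
e 0.0 jaw [-0.102  0.128] perp [-0.127  0.001] 1538
e 0.02 jaw [-0.026  0.077] perp [-0.13  0.01] 438
e 0.04 jaw [-0.036  0.025] perp [-0.013  0.009] 192
e 0.06 jaw [-0.088  0.084] perp [-0.038  0.033] 1052
e 0.08 jaw [-0.095  0.089] perp [-0.038  0.031] 1229
e 0.1 jaw [-0.095  0.092] perp [-0.037  0.034] 1964
e 0.12 jaw [-0.051  0.016] perp [-0.024  0.021] 673
e 0.14 jaw [-0.051  0.014] perp [-0.038  0.03 ] 598
e 0.16 jaw [-0.05   0.029] perp [-0.038  0.033] 1030
e 0.18 jaw [-0.043  0.028] perp [-0.044  0.018] 626
e 0.2 jaw [-0.043  0.027] perp [-0.043  0.01 ] 803
e 0.22 jaw [-0.029 -0.   ] perp [-0.042 -0.028] 33
(299, 169) [0.562 0.146 0.208]
(301, 169) [0.562 0.142 0.208]
(305, 169) [0.56  0.135 0.211]
(310, 168) [0.561 0.127 0.213]
(320, 165) [0.565 0.109 0.219]
(340, 160) [0.566 0.076 0.24 ]
(360, 156) [0.357 0.223 0.922]
(299, 150) [0.599 0.144 0.207]
(297, 130) [0.638 0.145 0.208]
```

```bash
python3 - <<'E'
from h import *
s=np.load('side_b.npz')['im']; cv2.imwrite('pics/b2.png',cv2.resize(s[0:200,100:300,::-1],None,fx=3,fy=3,interpolation=cv2.INTER_CUBIC))
E
```

```text
(no output)
```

View pics/b2.png

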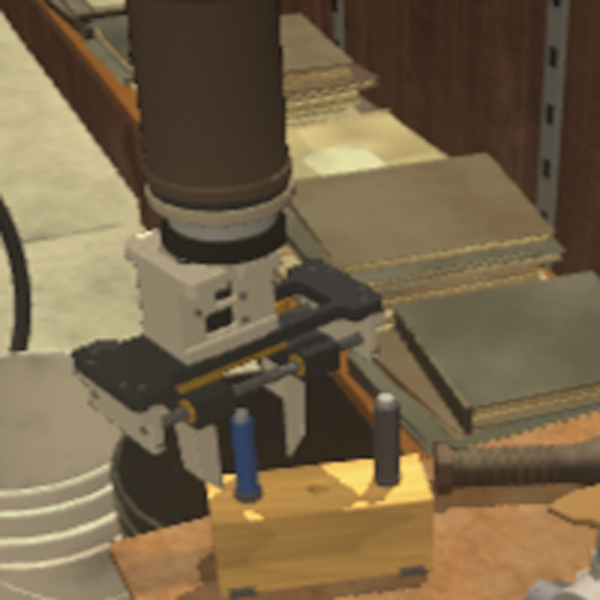

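```bash
python3 - <<'E'
from h import *
obs={'b':([.4777,.4087,.101],16.5),'d':([.478,.409,.2235],16.5),'e':([.6584,.2216,.2223],0)}
for k,(p,a) in obs.items():
    D=np.load(f'side_{k}.npz')['d'];X=cloud('side',D); v=D>0
    q=X[v]-np.array(p); a=np.radians(a); j=q[:,0]*np.cos(a)+q[:,1]*np.sin(a); w=-q[:,0]*np.sin(a)+q[:,1]*np.cos(a)
    for z in np.arange(.115,.2,.01):
        m=(abs(q[:,2]-z)<.005)&(abs(j)<.13)&(w<-.02)&(w>-.06)
        if m.sum()>5: print(k,z.round(3),np.percentile(j[m],[0,2,50,98,100]).round(3),np.percentile(w[m],[0,50,100]).round(3))
T=np.load('top0.npz');X=cloud('top',T['d']);m=(X[...,2]>.12)&(X[...,2]<.4)
print('box front pieces: max y by x')
for x in np.arange(.40,.58,.02):
    k=m&(abs(X[...,0]-x)<.01)&(X[...,1]<.15)
    if k.any(): q=X[k]; i=q[:,1].argmax(); print(x.round(2),q[i].round(3))
E
```

```text
b 0.115 [-0.051 -0.051 -0.008  0.015  0.017] [-0.026 -0.022 -0.02 ]
b 0.125 [-0.051 -0.05  -0.016  0.016  0.016] [-0.025 -0.022 -0.02 ]
b 0.135 [-0.052 -0.051 -0.03   0.011  0.015] [-0.026 -0.022 -0.021]
b 0.145 [-0.052 -0.051 -0.024  0.011  0.015] [-0.04  -0.036 -0.021]
b 0.155 [-0.052 -0.05  -0.024  0.017  0.022] [-0.04  -0.034 -0.02 ]
b 0.165 [-0.033 -0.029 -0.008  0.024  0.028] [-0.039 -0.03  -0.02 ]
b 0.175 [-0.037 -0.026 -0.012  0.01   0.016] [-0.043 -0.031 -0.022]
b 0.185 [-0.038 -0.037 -0.014  0.029  0.034] [-0.044 -0.038 -0.02 ]
b 0.195 [-0.039 -0.038 -0.016  0.027  0.034] [-0.045 -0.038 -0.021]
d 0.115 [-0.051 -0.05  -0.008  0.016  0.017] [-0.024 -0.021 -0.02 ]
d 0.125 [-0.051 -0.049 -0.014  0.017  0.017] [-0.026 -0.022 -0.02 ]
d 0.135 [-0.052 -0.05  -0.026  0.015  0.015] [-0.024 -0.022 -0.02 ]
d 0.145 [-0.051 -0.05  -0.019  0.012  0.017] [-0.039 -0.035 -0.02 ]
d 0.155 [-0.051 -0.05  -0.023  0.02   0.027] [-0.039 -0.033 -0.02 ]
d 0.165 [-0.033 -0.03  -0.007  0.025  0.029] [-0.038 -0.03  -0.02 ]
d 0.175 [-0.024 -0.024 -0.014  0.008  0.011] [-0.032 -0.028 -0.02 ]
e 0.115 [-0.051 -0.05  -0.007  0.015  0.016] [-0.025 -0.022 -0.02 ]
e 0.125 [-0.052 -0.05  -0.017  0.016  0.017] [-0.025 -0.022 -0.02 ]
e 0.135 [-0.052 -0.051 -0.027  0.016  0.017] [-0.024 -0.022 -0.02 ]
e 0.145 [-0.052 -0.051 -0.025  0.012  0.014] [-0.039 -0.036 -0.021]
e 0.155 [-0.051 -0.05  -0.022  0.02   0.027] [-0.039 -0.033 -0.02 ]
e 0.165 [-0.032 -0.029 -0.008  0.024  0.03 ] [-0.038 -0.029 -0.02 ]
e 0.175 [-0.033 -0.029 -0.012  0.017  0.018] [-0.042 -0.03  -0.02 ]
e 0.185 [-0.038 -0.037 -0.014  0.028  0.034] [-0.044 -0.037 -0.02 ]
e 0.195 [-0.039 -0.037 -0.016  0.026  0.032] [-0.044 -0.038 -0.02 ]
box front pieces: max y by x
0.44 [0.443 0.016 0.198]
0.46 [0.462 0.016 0.207]
0.48 [0.489 0.018 0.225]
0.5 [0.502 0.019 0.232]
0.52 [0.526 0.02  0.246]
0.54 [0.541 0.021 0.26 ]
0.56 [0.562 0.148 0.207]
```

The hand's block is asymmetric (+17 mm / −51 mm along tool y). With tool y toward −66° it clears the flap if I come in low from the front. I'll move to a staging spot over the tray side first.

step_arm --series '[[[0.045, -0.005, -0.05, 0.03, -7], [0.045, -0.005, -0.1, 0.03, -14], [0.045, -0.005, -0.15, 0.03, -21], [0.045, -0.005, -0.2, 0.03, -28], [0.045, -0.005, -0.21, 0.02, -35], [0.045, -0.005, -0.21, 0.0, -42], [0.045, -0.005, -0.21, -0.02, -49], [0.045, -0.005, -0.21, -0.04, -56], [0.045, -0.005, -0.21, -0.06, -63], [0.045, -0.005, -0.21, -0.08, -70], [0.045, -0.005, -0.21, -0.1, -77], [0.045, -0.005, -0.21, -0.12, -82.6], [0.045, -0.005, -0.21, -0.137, -82.6], [0.045, -0.005, -0.21, -0.137, -82.6], [0.045, -0.005, -0.21, -0.137, -82.6]]]'

```text
clock: 14.83
position: [0.4716, 0.1993, 0.0589]
ee_rot: [3.07, 0.651, 0.001]
force: [-1.1, 0.5, 1.4]
width: 0.496
```

```bash
python3 snap.py m side,130,60,330,200,4 top,180,100,360,235,4; python3 -c "
from h import *
o=observe();print(o['joints'].round(3)); M=R.from_rotvec(o['ee_rot']).as_matrix();print(np.degrees(np.arctan2(M[1,1],M[0,1])))"
```

```text
14.9333 [0.47273315 0.19991036 0.06025212] [ 0.16435254 -0.61161905 -0.02844248] 0.04464891936488106
[-0.244  0.515 -0.351  2.012  0.287  0.658 -1.934]
-66.07610211295399
```

View pics/side_m.png

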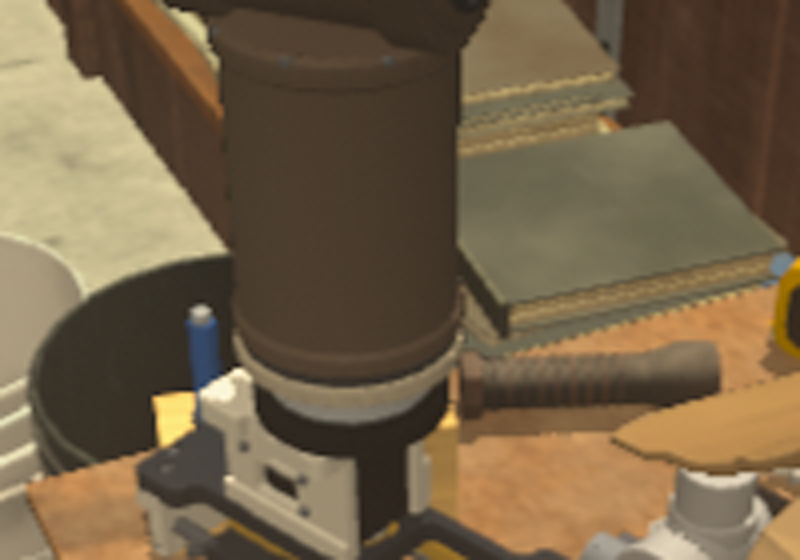

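View pics/top_m.png

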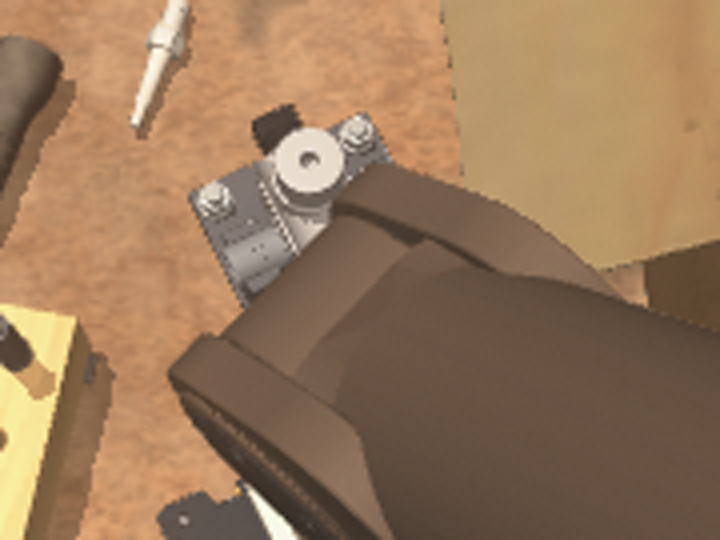

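step_arm --series '[[[0.045, 0.025, -0.02, 0.002, 0], [0.045, 0.0498, -0.0395, 0.002, 0], [0.045, 0.0498, -0.0395, 0.002, 0], [0.045, 0.0498, -0.0395, 0.002, 0], [0.045, 0.0498, -0.0395, 0.002, 0]]]'

```text
clock: 15.35
position: [0.5228, 0.1607, 0.0631]
ee_rot: [3.072, 0.65, 0.008]
force: [-0.8, 0.2, -0.0]
width: 0.491
```

```bash
python3 snap.py n side,180,80,340,240,5; python3 -c "
from h import *
o=observe(); p=o['position']; j=np.array([.405,-.914,0])
c=lambda X:((proj('side',X)-[180,80])*5+2).round(0)
q=p-[0,0,.014]
print(c(q),c(q+.0224*j),c(q-.0224*j))"
```

```text
15.4 [0.52225561 0.16113024 0.06297669] [-0.63190488  0.92691548 -0.83504929] 0.04498815407997641
[385. 806.] [435. 837.] [336. 776.]
```

View pics/side_n.png

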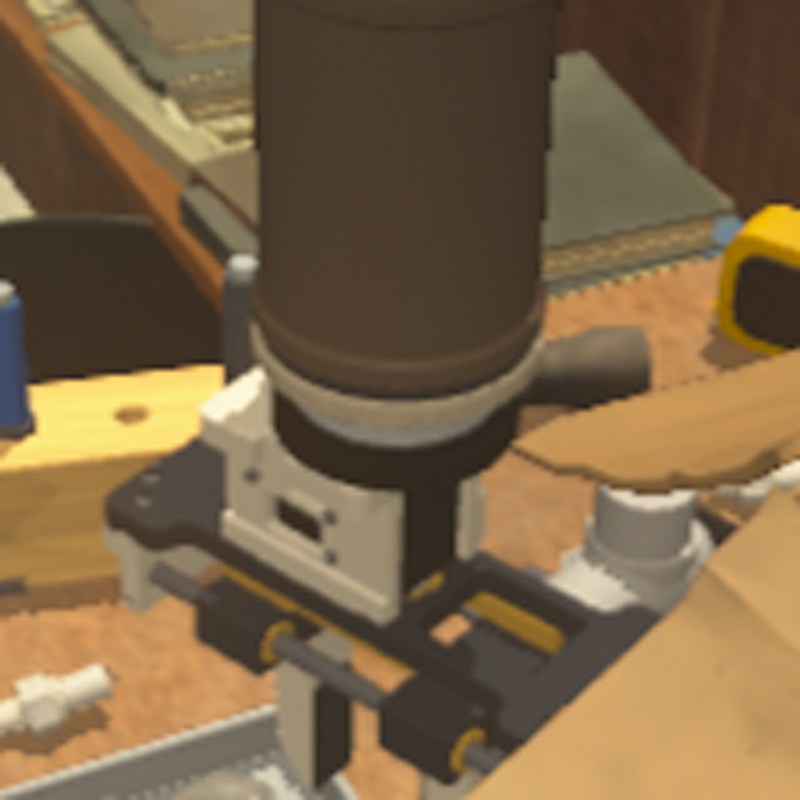

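The hand is at the front of the bow, with its bar below the flap. Advancing along the lock axis.

step_arm --series '[[[0.045, 0.012, 0.0052, 0.0, 0], [0.045, 0.024, 0.0103, 0.0, 0], [0.045, 0.024, 0.0103, 0.0, 0]]]'

```text
clock: 15.65
position: [0.5476, 0.1737, 0.0638]
ee_rot: [3.072, 0.655, 0.011]
force: [0.1, 0.1, 0.3]
width: 0.493
```

step_arm --series '[[[0.045, 0.011, 0.0047, 0.0, 0], [0.045, 0.0218, 0.0093, 0.0, 0], [0.045, 0.0218, 0.0093, 0.0, 0], [0.045, 0.0218, 0.0093, 0.0, 0]]]'

```text
clock: 15.98
position: [0.5686, 0.1836, 0.0638]
ee_rot: [3.072, 0.657, 0.01]
force: [-0.7, -0.9, -0.7]
width: 0.489
```

```bash
python3 snap.py o side,200,90,350,230,5 top,190,90,330,200,5
```

```text
16.0833 [0.56815221 0.18285536 0.06367437] [-0.30068687  0.44684941  0.40295401] 0.045055676080724895
```

View pics/side_o.png

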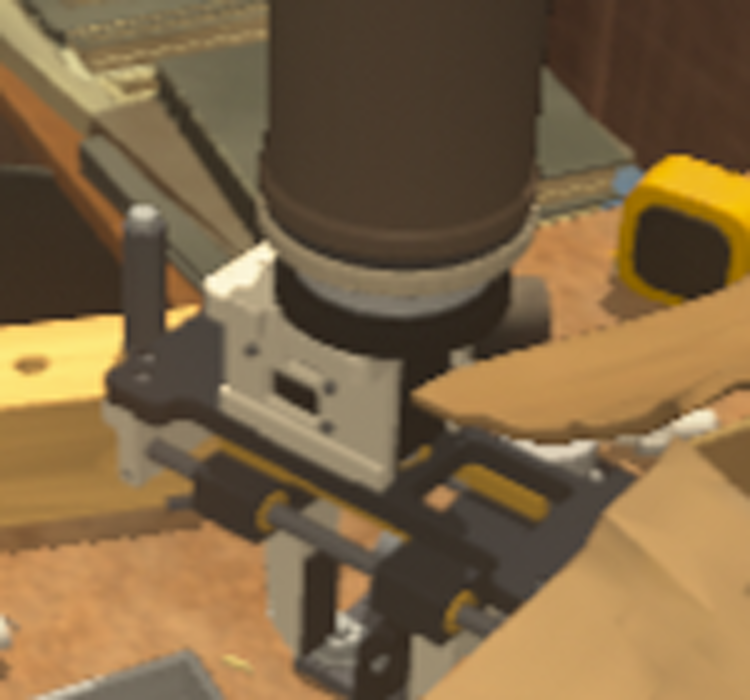

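View pics/top_o.png

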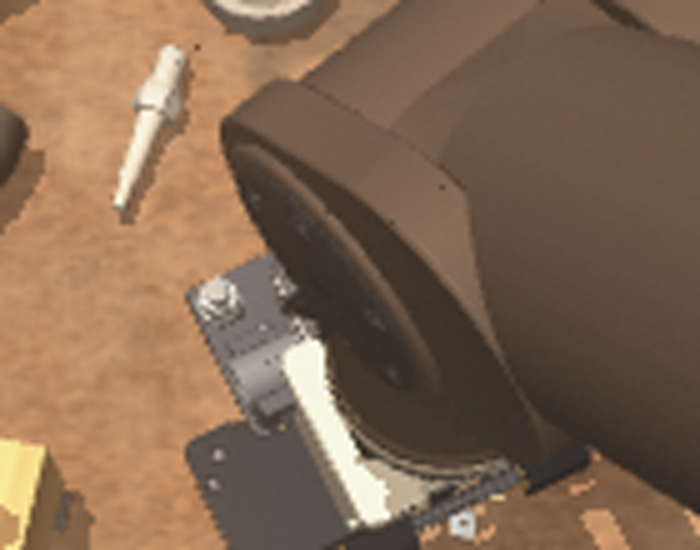

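The bow at crop (380,650) sits between the fingers. Correcting 2 mm laterally, then a gentle close.

step_arm --series '[[[0.045, 0.0008, -0.0019, -0.001, 0], [0.03, 0.0008, -0.0019, -0.001, 0], [0.02, 0.0008, -0.0019, -0.001, 0], [0.016, 0.0008, -0.0019, -0.001, 0], [0.016, 0.0008, -0.0019, -0.001, 0], [0.016, 0.0008, -0.0019, -0.001, 0]]]' --squeeze 10

```text
clock: 16.58
position: [0.5689, 0.181, 0.0627]
ee_rot: [3.072, 0.656, 0.009]
force: [-0.7, 0.1, 0.4]
width: 0.196
```

step_arm --series '[[[0.0, 0, 0, 0, 0], [0.0, 0, 0, 0, 0], [0.0, 0, 0, 0, 0]]]'

```text
clock: 16.83
position: [0.569, 0.1807, 0.0627]
ee_rot: [3.072, 0.655, 0.009]
force: [0.3, -0.8, -0.3]
width: 0.11
```

Gripped at 10.1 mm with no side force. Drawing straight out.

step_arm --series '[[[0.0, 0, 0, 0, 0], [0.0, -0.0037, -0.0016, 0, 0], [0.0, -0.0073, -0.0032, 0, 0], [0.0, -0.011, -0.0049, 0, 0], [0.0, -0.0146, -0.0065, 0, 0]]]' --squeeze 30

```text
clock: 17.25
position: [0.5535, 0.1739, 0.0624]
ee_rot: [3.071, 0.656, 0.008]
force: [0.4, -0.7, -2.9]
width: 0.105
```

step_arm --series '[[[0.0, -0.0055, -0.0024, 0, 0], [0.0, -0.011, -0.0049, 0, 0], [0.0, -0.0165, -0.0073, 0, 0]]]'

```text
clock: 17.5
position: [0.5361, 0.1662, 0.0623]
ee_rot: [3.071, 0.656, 0.007]
force: [1.3, -0.2, -1.7]
width: 0.108
```

step_arm --series '[[[0.0, -0.0064, -0.0028, 0, 0], [0.0, -0.0128, -0.0057, 0, 0], [0.0, -0.02, -0.0088, 0, 0], [0.0, -0.03, -0.0133, 0, 0], [0.0, -0.03, -0.0133, 0, 0], [0.0, -0.03, -0.0133, 0, 0]]]'

```text
clock: 18.0
position: [0.5057, 0.1527, 0.0625]
ee_rot: [3.071, 0.656, 0.007]
force: [0.8, 1.0, -2.0]
width: 0.107
```

```bash
python3 snap.py p side,200,90,350,230,5 top,190,90,330,200,5
```

```text
18.1 [0.50665376 0.15323212 0.06252351] [ 0.67190252 -0.04939559 -2.81638005] 0.00928803754261307
```

View pics/side_p.png

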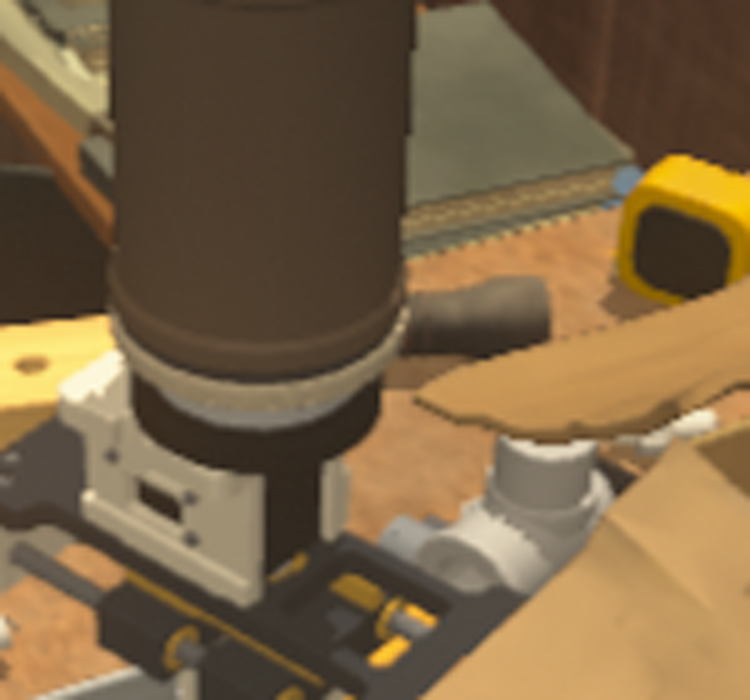

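View pics/top_p.png

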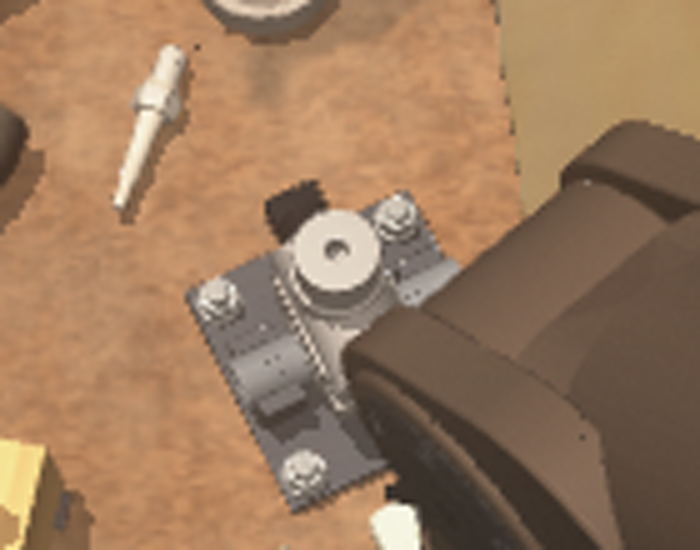

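The bore is empty and the brass inner end shows at crop (400,615), so the barrel is out. Moving over the tray and turning it 26°.

step_arm --series '[[[0.0, -0.02, -0.01, 0.004, 4], [0.0, -0.04, -0.02, 0.008, 8], [0.0, -0.055, -0.035, 0.008, 13], [0.0, -0.07, -0.05, 0.008, 18], [0.0, -0.0737, -0.0647, 0.008, 23], [0.0, -0.0737, -0.0647, 0.008, 26], [0.0, -0.0737, -0.0647, 0.008, 26], [0.0, -0.0737, -0.0647, 0.008, 26]]]'

```text
clock: 18.77
position: [0.4338, 0.0889, 0.0707]
ee_rot: [-2.847, -1.327, -0.01]
force: [-0.3, -0.2, -1.7]
width: 0.109
```

```bash
python3 snap.py q side,150,170,320,300,4 top,220,170,380,280,4;python3 -c "
from h import *
o=observe();print(o['joints'].round(3)); M=R.from_rotvec(o['ee_rot']).as_matrix();print(np.degrees(np.arctan2(M[1,1],M[0,1])))"
```

```text
18.8667 [0.43363079 0.08927384 0.07065414] [-0.36572698  0.2386166  -1.88369246] 0.009758143390972808
[ 0.071  0.434 -0.499  2.163  0.354  0.616 -1.377]
-39.97667806239382
```

View pics/side_q.png

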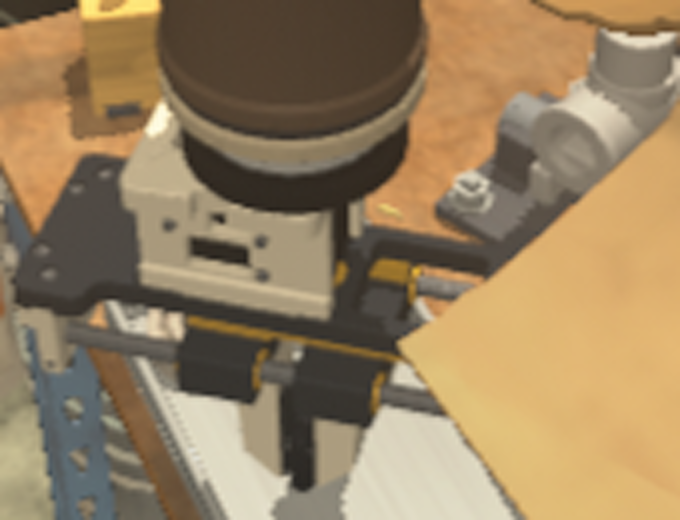

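View pics/top_q.png

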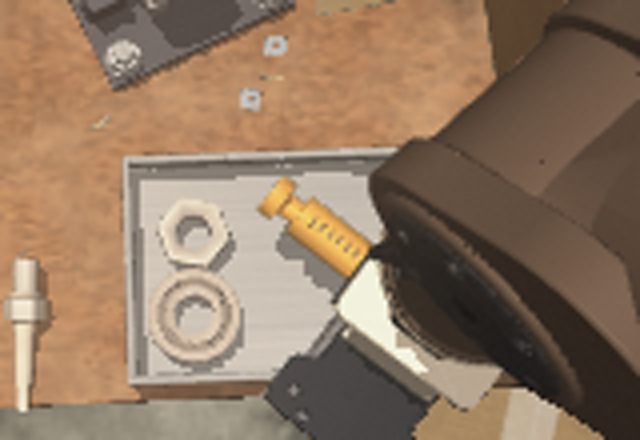

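```bash
python3 - <<'E'
from h import *
f=lambda x,y:(220+(x+.5)/4-.5,170+(y+.5)/4-.5)
print('end',onz('top',*f(274,198),.066))
print('tray corners',[onz('top',*f(*p),.031)[:2].round(4) for p in [(124,160),(132,380)]], 'nut edge',onz('top',*f(228,225),.02),'bearing',onz('top',*f(241,315),.015))
E
```

```text
end [0.49197825 0.16102662 0.066     ]
tray corners [array([0.5224, 0.2413]), array([0.4008, 0.2411])] nut edge [0.48495538 0.18439658 0.02      ] bearing [0.43489426 0.17940645 0.015     ]
```

The inner end is at (0.492,0.161) and clears the nut by over 10 mm. Lowering.

step_arm --series '[[[0.0, 0, 0, -0.008, 0], [0.0, 0, 0, -0.016, 0], [0.0, 0, 0, -0.024, 0], [0.0, 0, 0, -0.03, 0], [0.0, 0, 0, -0.034, 0], [0.0, 0, 0, -0.034, 0], [0.0, 0, 0, -0.034, 0]]]'

```text
clock: 19.45
position: [0.4334, 0.0893, 0.0363]
ee_rot: [-2.846, -1.328, -0.009]
force: [0.8, -0.6, -2.1]
width: 0.104
```

step_arm --series '[[[0.0, 0, 0, -0.001, 0], [0.0, 0, 0, -0.002, 0], [0.0, 0, 0, -0.002, 0]]]'

```text
clock: 19.7
position: [0.4335, 0.0893, 0.0344]
ee_rot: [-2.846, -1.328, -0.009]
force: [0.3, 0.1, -1.6]
width: 0.107
```

step_arm --series '[[[0.0, 0, 0, -0.001, 0], [0.0, 0, 0, -0.0015, 0], [0.0, 0, 0, -0.0015, 0]]]'

```text
clock: 19.95
position: [0.4338, 0.0894, 0.0336]
ee_rot: [-2.847, -1.328, -0.01]
force: [-2.2, -0.6, 10.3]
width: 0.107
```

Contact at 10 N. I'll reduce the grip so it can settle in the pads.

step_arm --series '[[[0.0, 0, 0, 0.0, 0], [0.0, 0, 0, 0.0, 0]]]' --squeeze 3

```text
clock: 20.12
position: [0.4342, 0.0896, 0.0339]
ee_rot: [-2.847, -1.329, -0.012]
force: [-0.1, 0.8, 1.7]
width: 0.106
```

step_arm --series '[[[0.0, 0, 0, -0.0005, 0], [0.0, 0, 0, -0.001, 0], [0.0, 0, 0, -0.001, 0]]]'

```text
clock: 20.37
position: [0.4343, 0.0897, 0.0329]
ee_rot: [-2.847, -1.329, -0.012]
force: [-1.4, -0.4, 3.9]
width: 0.11
```

```bash
python3 snap.py r side,190,230,310,340,6 top,220,170,380,280,5
```

```text
20.4667 [0.43424697 0.0897333  0.03293932] [-0.83433778 -0.20590272  3.40682987] 0.009774774012897208
```

View pics/side_r.png

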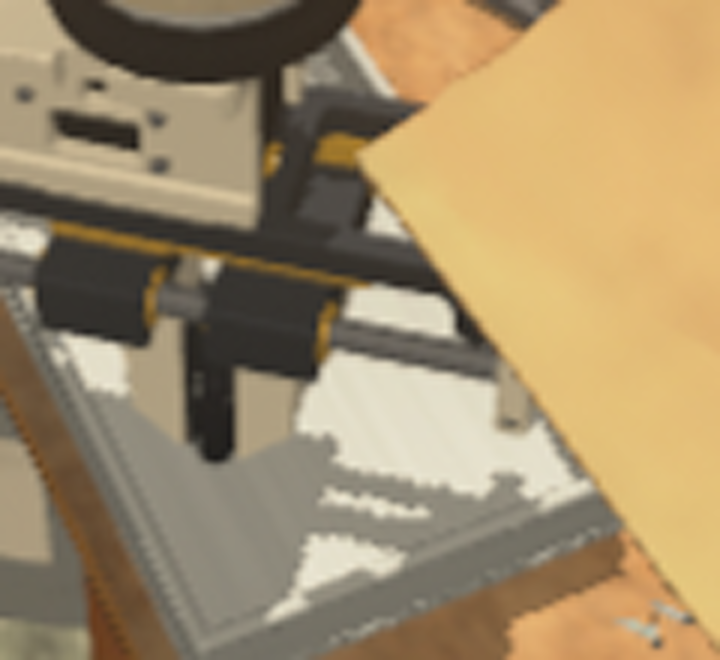

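View pics/top_r.png

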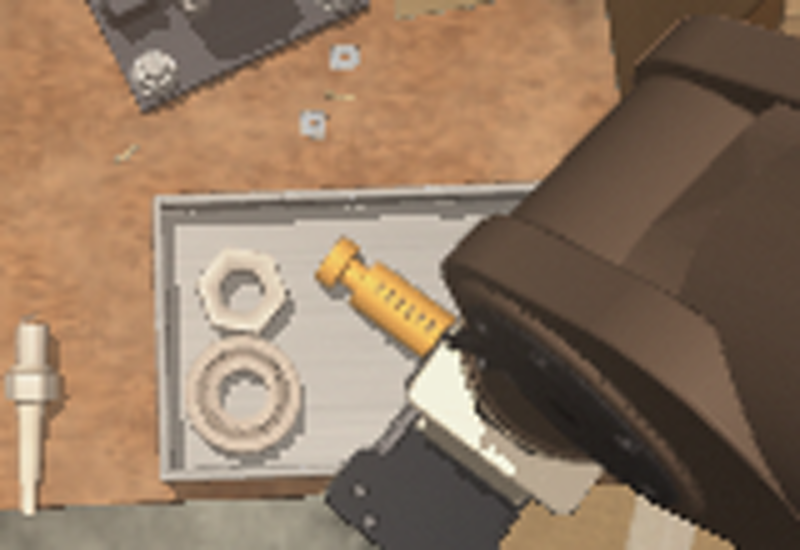

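The inner end, at top-view crop (340,262), is nearly on its shadow. I'll keep easing down.

step_arm --series '[[[0.0, 0, 0, -0.0005, 0], [0.0, 0, 0, -0.001, 0], [0.0, 0, 0, -0.001, 0]]]'

```text
clock: 20.72
position: [0.4343, 0.0898, 0.0319]
ee_rot: [-2.847, -1.329, -0.012]
force: [-1.1, 0.6, 3.4]
width: 0.106
```

step_arm --series '[[[0.0, 0, 0, -0.0005, 0], [0.0, 0, 0, -0.001, 0], [0.0, 0, 0, -0.001, 0]]]'

```text
clock: 20.97
position: [0.4343, 0.0898, 0.0308]
ee_rot: [-2.847, -1.329, -0.013]
force: [-0.7, 0.3, 2.9]
width: 0.107
```

step_arm --series '[[[0.0, 0, 0, -0.0005, 0], [0.0, 0, 0, -0.001, 0], [0.0, 0, 0, -0.001, 0]]]'

```text
clock: 21.22
position: [0.4343, 0.0898, 0.0297]
ee_rot: [-2.846, -1.329, -0.013]
force: [-0.8, 0.8, 2.8]
width: 0.106
```

step_arm --series '[[[0.0, 0, 0, -0.0007, 0], [0.0, 0, 0, -0.0015, 0], [0.0, 0, 0, -0.0015, 0]]]'

```text
clock: 21.47
position: [0.4343, 0.0898, 0.0281]
ee_rot: [-2.846, -1.329, -0.012]
force: [-0.4, -0.0, 2.4]
width: 0.114
```

step_arm --series '[[[0.012, 0, 0, 0, 0], [0.014, 0, 0, 0, 0], [0.016, 0, 0, 0, 0], [0.018, 0, 0, 0, 0], [0.02, 0, 0, 0, 0], [0.02, 0, 0, 0, 0]]]'

```text
clock: 21.97
position: [0.4343, 0.0898, 0.028]
ee_rot: [-2.846, -1.328, -0.012]
force: [0.8, -0.4, 0.5]
width: 0.215
```

```bash
python3 snap.py s side,190,230,310,340,6 top,220,170,380,280,5
```

```text
22.0667 [0.43434488 0.08976968 0.02806466] [-0.05342203  0.17646018 -0.16888157] 0.019470081562800643
```

View pics/side_s.png

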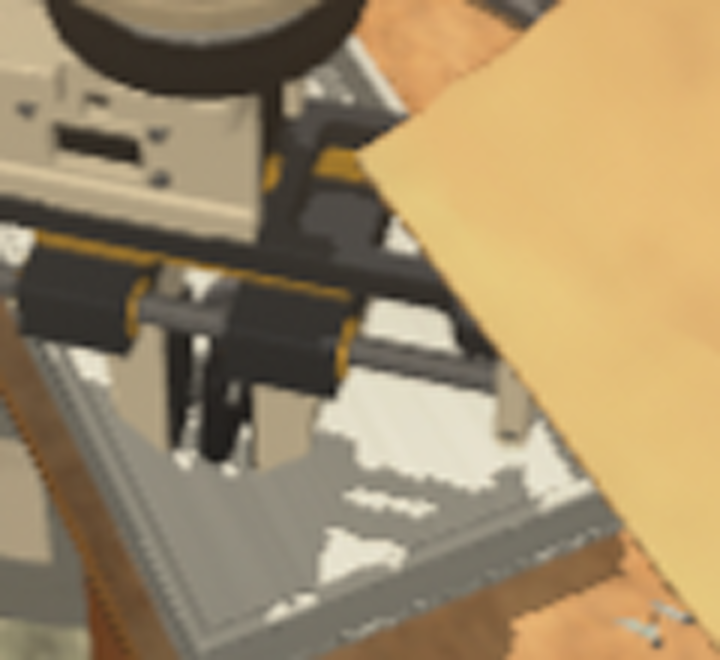

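View pics/top_s.png

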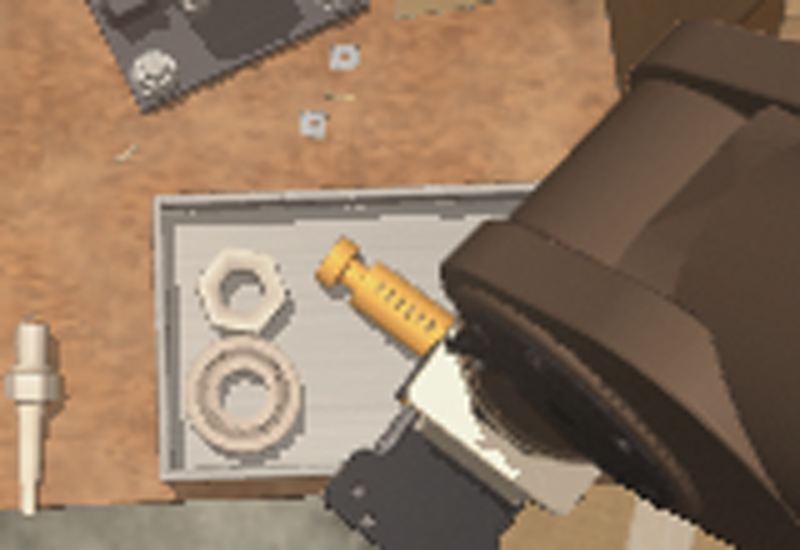

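The bow stands free between the open pads. Retreating: up 45 mm, sideways clear of the box flap, then higher.

step_arm --series '[[[0.03, 0, 0, 0, 0], [0.03, 0, 0, 0, 0], [0.03, 0, 0, 0.005, 0], [0.03, 0, 0, 0.015, 0], [0.03, 0, 0, 0.03, 0], [0.03, 0, 0, 0.045, 0], [0.03, 0, 0, 0.045, 0], [0.03, -0.01, 0.04, 0.045, 0], [0.03, -0.03, 0.08, 0.05, 0], [0.03, -0.05, 0.12, 0.06, 0], [0.03, -0.05, 0.12, 0.1, 0], [0.03, -0.05, 0.16, 0.14, 0], [0.03, -0.05, 0.2, 0.2, 0], [0.03, -0.05, 0.22, 0.25, 0], [0.03, -0.05, 0.22, 0.25, 0], [0.03, -0.05, 0.22, 0.25, 0]]]'

```text
clock: 23.4
position: [0.3844, 0.3142, 0.2837]
ee_rot: [-2.842, -1.331, -0.024]
force: [1.0, 1.5, -0.2]
width: 0.323
```

```bash
python3 snap.py t side,100,100,320,260,3 top,140,100,380,280,3
```

```text
23.5 [0.38467374 0.31273997 0.28137847] [-0.55774508 -0.11314291 -0.19721447] 0.03022962941315168
```

View pics/side_t.png

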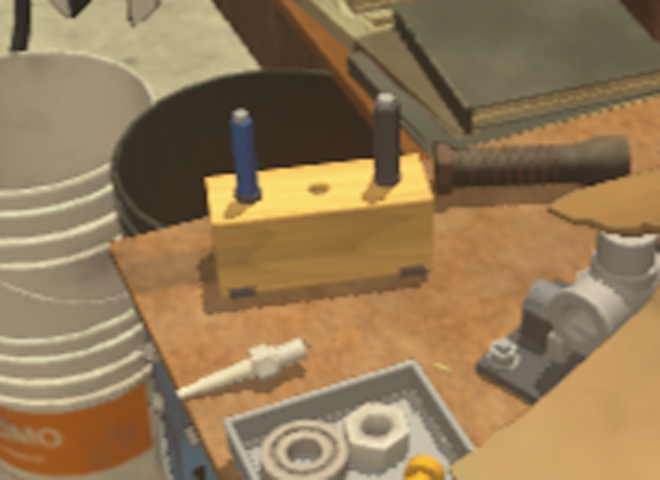

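View pics/top_t.png

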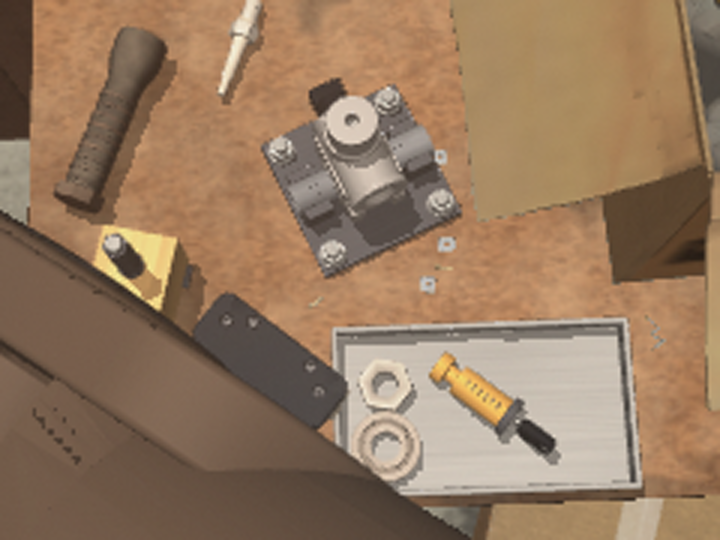

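Top view: the barrel lies in the free part of the tray, inner end at crop (443,367), bow at (537,435). Side view: the punch stands upright at (245,155). One last check for stillness and position, then I'll hand in.

step_arm --series '[[[0.03, 0, 0, 0, 0], [0.03, 0, 0, 0, 0], [0.03, 0, 0, 0, 0], [0.03, 0, 0, 0, 0], [0.03, 0, 0, 0, 0], [0.03, 0, 0, 0, 0]]]'

```text
clock: 24.0
position: [0.3846, 0.3122, 0.2808]
ee_rot: [-2.843, -1.331, -0.02]
force: [-0.1, 0.4, -0.7]
width: 0.327
```

```bash
python3 snap.py u side,100,100,320,260,3 top,140,100,380,280,3; python3 - <<'E'
from h import *
a,b=[np.load(f'top_{k}.npz')['im'].astype(int) for k in 'tu']; print('tray diff',abs(a-b)[208:262,285:350].max())
a,b=[np.load(f'side_{k}.npz')['im'].astype(int) for k in 'tu']; print('stand diff',abs(a-b)[130:200,165:250].max())
D=np.load('side_u.npz'); m=cv2.inRange(cv2.cvtColor(D['im'],cv2.COLOR_RGB2HSV),(100,90,30),(130,255,255)); v,u=np.nonzero(m[120:170,170:195]); v+=120;u+=170
print('blue v range',v.min(),v.max(),'top u',u[v<v.min()+4].mean(),'bot u',u[v>v.max()-4].mean())
print('vertical pred',proj('side',[.4765,.408,.125]),proj('side',[.4765,.408,.07]))
f=lambda x,y:(140+(x+.5)/3-.5,100+(y+.5)/3-.5)
print('bow',onz('top',*f(537,435),.03),'end',onz('top',*f(441,366),.022))
X=cloud('top',np.load('top_u.npz')['d']); u,v=map(int,f(537,435)); print('bow top depth pt',X[v,u])
for k in('0','u'):pass
S0=np.load('top0.npz')['im'].astype(int); U=np.load('top_u.npz')['im'].astype(int); print('nut/bearing diff median',np.median(abs(S0-U)[215:255,258:282]))
E
```

```text
24.1 [0.3846588  0.31250881 0.28110871] [-0.13081201 -0.15900953  0.13205622] 0.02978016407442149
tray diff 4
stand diff 9
blue v range 140 164 top u 180.5 bot u 181.42857142857142
vertical pred [180.26211775 139.12610651] [182.43252782 161.89752306]
bow [0.43831948 0.09450332 0.03      ] end [0.49328208 0.16145514 0.022     ]
bow top depth pt [0.43867981 0.09762822 0.04243206]
nut/bearing diff median 16.0
```

```bash
python3 -c "
from h import *
print(arm.sign_off(), observe()['clock'])"
```

```text
the job is handed in; nothing more can be done
the job is handed in; nothing more can be done
```

The lock barrel is out of the lock and lying in the free part of the tray. The punch is back upright in its own hole in the stand. I handed the job in at about 24 s of the 67 s; the sign-off gave no verdict.

**What I did**
- **Catch:** I found the pad about 10 mm below the mouth. I pressed it in small steps with about 6 N at most by the wrist reading, and the barrel sprang out about 16 mm.
- **Punch:** I stood it back in the stand before touching the barrel.
- **Barrel:** I drew it straight out by the key bow, keeping the hand low under the cardboard flap. Then I lowered it into the tray. The first touch on the floor read about 10 N at the wrist, and I let it settle with a light grip.

**Last checks**
- **Barrel:** bow centre at about (0.438, 0.094) and inner end at (0.493, 0.161), both well inside the tray. It stands on the edge of its bow, whose top read about 33 mm above the tray floor, so the bow's middle is about 17 mm up. Two pictures about half a second apart showed no movement.
- **Punch:** its blue body lies within about 1 to 2 pixels of where a vertical punch should appear, so it is well within the 0.15 rad limit.
- **Robot:** the hand was clear of everything.
- **Inconclusive:** my image comparison of the nut and bearing against the start differed by a median of 16 grey levels, probably because the arm partly covers that spot. By eye, the nut, bearing, plug and drift look unmoved in the last pictures.

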